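# Stow the spanners and the screwdriver in the tool tray

### The job

Put away the tools lying on the yellow lift table before it is moved: lay each of the three spanners flat in the tray recess that fits its length, and press the screwdriver down into its clip, handle in the saddles, so that the spring gate is shut again over its blade. Leave the tape roll and the brass coupling where they lie.

Things in the scene. Friction and masses are not known exactly. Their poses are not given: they have to be found in the camera images.
- spanner_long_centre (a point): the long one of three bare steel spanners, 203 mm long, jaw 39 mm and ring 30 mm wide, shank 20 mm wide and 5 mm thick; it lies flat. Point at the middle of the shank, 2.5 mm above the underside; y along the spanner, z up. Grasp across the shank here. Which way round it goes into its recess does not matter
- inlay_long: grey plastic inlay for the long spanner, 225 x 86 mm, fixed in a white tray; dark dog-bone recess 215 mm long, 6 mm wider each side than the spanner's heads, bevelled rim, in the middle a finger scoop 44 mm long, 74 mm wide, as deep. Origin on the underside, mid-recess, 2 mm above the table; x along the recess, z up; floor 5 mm, rim 14 mm above the origin
- spanner_middle_centre (a point): the middle one of three bare steel spanners, 153 mm long, jaw 31 mm and ring 22 mm wide, shank 16 mm wide and 4 mm thick; it lies flat. Point at the middle of the shank, 2.5 mm above the underside; y along the spanner, z up. Grasp across the shank here. Which way round it goes into its recess does not matter
- inlay_middle: grey plastic inlay for the middle spanner, 225 x 86 mm, fixed in a white tray; dark dog-bone recess 165 mm long, 6 mm wider each side than the spanner's heads, bevelled rim, in the middle a finger scoop 44 mm long, 74 mm wide, as deep. Origin on the underside, mid-recess, 2 mm above the table; x along the recess, z up; floor 5 mm, rim 14 mm above the origin
- spanner_short_centre (a point): the short one of three bare steel spanners, 107 mm long, both heads open jaws 24 mm wide, shank 12 mm wide and 4 mm thick; it lies flat. Point at the middle of the shank, 2.5 mm above the underside; y along the spanner, z up. Grasp across the shank here. Which way round it goes into its recess does not matter
- inlay_short: grey plastic inlay for the short spanner, 225 x 86 mm, fixed in a white tray; dark dog-bone recess 119 mm long, 6 mm wider each side than the spanner's heads, bevelled rim, in the middle a finger scoop 44 mm long, 74 mm wide, as deep. Origin on the underside, mid-recess, 2 mm above the table; x along the recess, z up; floor 5 mm, rim 14 mm above the origin
- handle_centre (a point): blue screwdriver lying on the yellow table: round handle 98 mm long, 29 mm thick, steel blade 6.4 mm thick. Point on the axis, mid-handle, 14 mm above the table; y along the axis towards the butt, which is 53 mm away and nearer the robot; blade begins 45 mm and ends 138 mm the other way. It can roll, so x and z may point anywhere round the axis. Grasp across the handle here
- clip_seat (a point): screwdriver clip, grey, 225 x 86 mm, in the tray. Where handle_centre sits when home, on the axis, 22.5 mm above the table; x along the axis towards the blade, z up; butt at -x, before an end stop 31 mm high, 64 mm off. Two open U saddles, flared, 4 mm play each side, 27 to 49 mm either side of this point hold the handle; between them is room for fingers
- gate (a joint): small steel spring gate, 0 = shut (level), 1.5 rad = pushed fully down. It closes a flared, 13 mm wide slot in a post 67 mm from clip_seat towards +x, 52 mm high; gate 18 mm above the seat's axis. It opens only downwards, under 1 to 2 N: lower the level screwdriver straight down and the blade pushes past it; it springs shut above the blade when the handle is home
- thread_tape: bystander: white roll of thread tape, 54 mm across and 15 mm high, lying left of the tools; origin under its centre
- quick_coupling: bystander: brass quick coupling, 27 x 51 x 27 mm, lying at the right front of the tray; origin under its centre

How it is judged:
By the outcome, as a careful person would: the job done as asked, in the order asked, and still so for the second after the job is handed in, with the robot touching nothing.
It also fails if it takes over 96 s, if anything falls off the work surface, if the arm or the gripper's body presses on something with over 40 N, if the wrist force passes 120 N, or if a joint passes its speed limit or range.

### The arm

A 6-joint arm with a two-finger parallel gripper is mounted at the origin on a cart in front of the work surface, level with it; the furniture and walls round the work are solid. World frame = base frame: x ahead of the robot, y to its left, z up, the work surface at z = 0. Lengths are in m, angles in degrees, forces in N, time in s.
With the tool pointing down it reaches from about 0.4 to 0.825 m from the base axis. Payload 7 kg.
Tool frame: the origin (TCP) lies at the very end of the fingers, on their centre line; the grasp point (between the pads) lies 19 mm behind it; z points along the fingers, y is the direction in which the jaws open and shut (so a half turn about z gives the same grasp; the last joint's range is limited). The gripper opens to 88 mm and grips with 3 to 60 N. Pads are 19 mm wide; open, the fingers measure 130 mm over their backs; the gripper's body (78 mm by 193 mm) begins 47 mm behind the grasp point.
Start: joints at [-52.305, 20.546, 0.682, 0, -70.136, -16.507], TCP at [0.244, -0.629, 0.227] pointing down, gripper open.
Joint ranges: [-176.03, 176.03], [-82.01, 121.73], [-58.28, 71.71], [-173.87, 95.51], [-174.79, -0.11], [-173.66, 173.66]. Speed limits (degrees/s): [136.94, 136.94, 172.46, 180, 180, 180].

### API

Orientations are given as [roll, pitch, yaw] about the fixed x, y, z axes, in that order (R = Rz(yaw) Ry(pitch) Rx(roll)).
In Python, from plant import telemetry, snapshot, calibration, workorder gives the robot as it stands. The module is installed in compiled form; this text tells all that it offers.
- The arm moves only by the tool step_arm, never from a script. Its argument "plan" is text: rows parted by semicolons, each of 7 numbers parted by spaces: the finger opening in cm, from 0 to 8.76, then the shift along the tool's x, y, z in cm, then the turn, a rotation vector about the tool's x, y, z in degrees. A call has 1 to 12 rows; each row shifts and turns the commanded pose from where the row before left it, along the tool's axes as they then stand; what a row does not reach is not made up. A row lasts 1/12 s, in which the tool goes at most 41.7 mm and 7.16 degrees, less where a joint would pass 70% of its speed; a pose out of reach is approached as far as the arm can. A call with a gripper value outside its range is refused whole. The fingers move at their own pace and stop on an object; the grip force is fixed at half the most. Time passes only in rows, so rows that do not move let the fingers close. It gives the time, the measured TCP pose, the force and the opening at its end, in the units of the state.
- telemetry.get_obs(): the state, without advancing time (a new reading comes with each control period).
- snapshot(name): name is "side" or "top"; returns the picture (384x512x3 uint8, blue, green, red); there is no depth.
- calibration(name): a dict with "K" (3x3 intrinsics, pixels), "camera_from_world" (4x4, takes a point from world to camera coordinates). Camera axes: x right, y up, looking along -z (the intrinsics and any distortion apply to the point x, -y, -z); pixel columns grow to the right and rows downward; lengths in m; the calibration is good to about 2 mm. A picture is of the moment at which its call begins. calibration takes no time and is no camera call.
- workorder.close_job(): hands the job in, once; it reports no verdict.
The state is a dict: "clock": time; "joint_pos": joint angles; "qvel": joint speeds; "tau": joint torques, N m; "tool_pos": TCP position; "orientation": TCP orientation; "force": force on the tool from outside, world axes, zero at the start; "moment": the same for the moment, N m; "opening": finger opening in m.
Only numpy, scipy, OpenCV 4.12 (cv2) and the standard library are available. Lean on these libraries where they do the work, as an engineer would, in place of code of your own. Each camera call takes 0.05 s, during which the arm holds its last target.

## Working session

There is one attempt and no reset: what is moved stays moved. The work goes in short steps, Python scripts to look and compute and a tool call to move; the robot and the scene stay as the last step left them, time stands still between calls to the robot, and variables do not carry over. Pictures are saved under pics/ and viewed, and the job is handed in when it is done.

Besides the shell and the picture viewer there is one more tool, called after ">>>" by a JSON object that holds its "op" and its "data", one argument or row to a line. step_arm: Moves the arm, as the interface text tells. Its arguments: {"type":"object","properties":{"plan":{"type":"string"}},"required":["plan"]}

```bash
mkdir -p pics
python3 - <<'E'
from plant import telemetry, snapshot, calibration
import cv2
print(telemetry.get_obs())
for n in("side","top"):
    c=calibration(n);print({k:(v.round(4).tolist() if hasattr(v,'round') else v) for k,v in c.items()})
    im=snapshot(n);cv2.imwrite(f"pics/{n}0_raw.png",im);cv2.imwrite(f"pics/{n}0.png",cv2.resize(im,(800,600),interpolation=cv2.INTER_CUBIC))
E
```

```text
{'clock': 0.0, 'joint_pos': array([-5.23031210e+01,  2.05921521e+01,  6.33076220e-01, -2.08767382e-02,
       -7.01360419e+01, -1.65078918e+01]), 'qvel': array([ 0.02975916, -0.00243759,  0.05914635,  0.02561495, -0.02455754,
        0.13933625]), 'tau': array([-2.92844870e-04, -5.82713199e+01,  2.93042207e+01,  6.99670494e+00,
        6.88069253e-03, -2.07242474e-04]), 'tool_pos': array([ 0.24378245, -0.62890445,  0.22560692]), 'orientation': array([ 1.79903226e+02, -8.21382346e-03, -1.58818116e+02]), 'force': array([ 0.16022099, -0.26418305, -0.14378478]), 'moment': array([ 0.03317017, -0.09779014, -0.00404717]), 'opening': 0.08781792692279845}
{'K': [[427.5411, 0.0, 242.4873], [0.0, 427.5411, 198.3198], [0.0, 0.0, 1.0]], 'camera_from_world': [[-0.9876, -0.1569, -0.0031, 0.5227], [0.0744, -0.4855, 0.8711, -0.1127], [-0.1382, 0.86, 0.4912, -0.933], [0.0, 0.0, 0.0, 1.0]]}
{'K': [[459.8437, 0.0, 252.0709], [0.0, 459.8437, 189.446], [0.0, 0.0, 1.0]], 'camera_from_world': [[-0.0139, -0.9999, 0.0021, -0.004], [0.9748, -0.0131, 0.2227, -0.5624], [-0.2226, 0.0052, 0.9749, -1.0017], [0.0, 0.0, 0.0, 1.0]]}
```

View pics/top0.png

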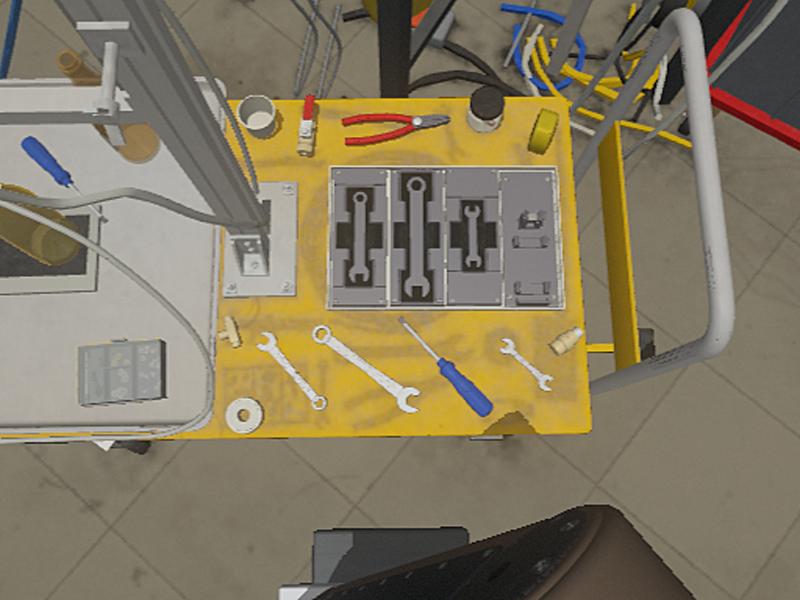

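View pics/side0.png

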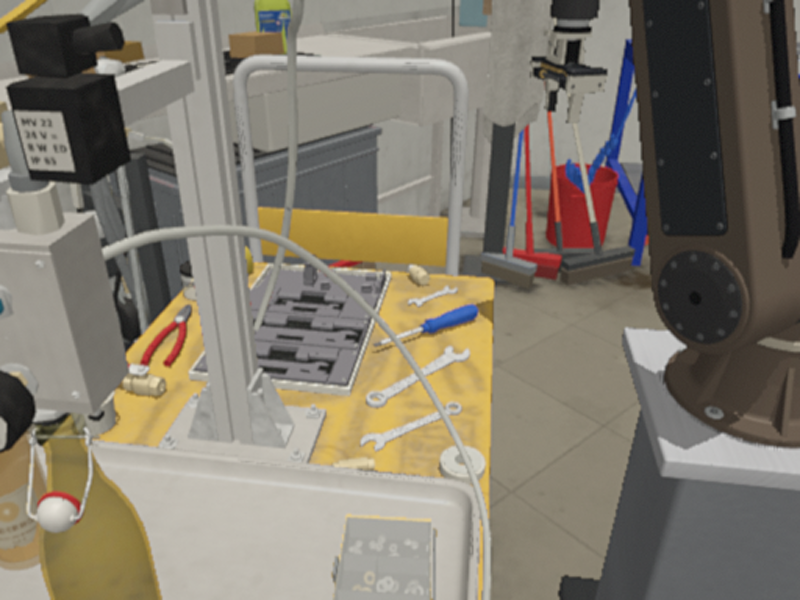

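Run:
```python
import cv2
im=cv2.imread("pics/top0_raw.png")
cv2.imwrite("pics/c1.png",cv2.resize(im[195:285,140:380],(800,300),interpolation=cv2.INTER_CUBIC))
cv2.imwrite("pics/c2.png",cv2.resize(im[100:202,203:367],None,fx=4.8,fy=4.8,interpolation=cv2.INTER_CUBIC))
```

```text
(no output)
```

View pics/c1.png

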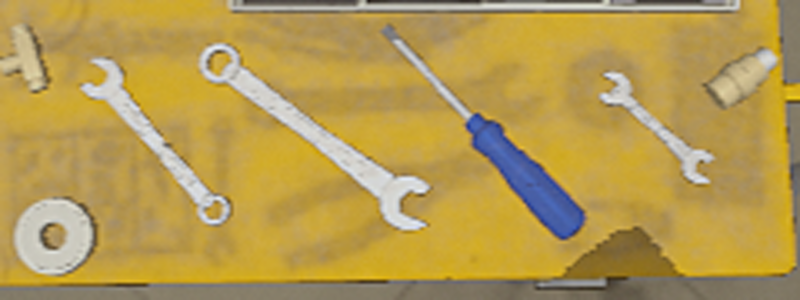

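View pics/c2.png

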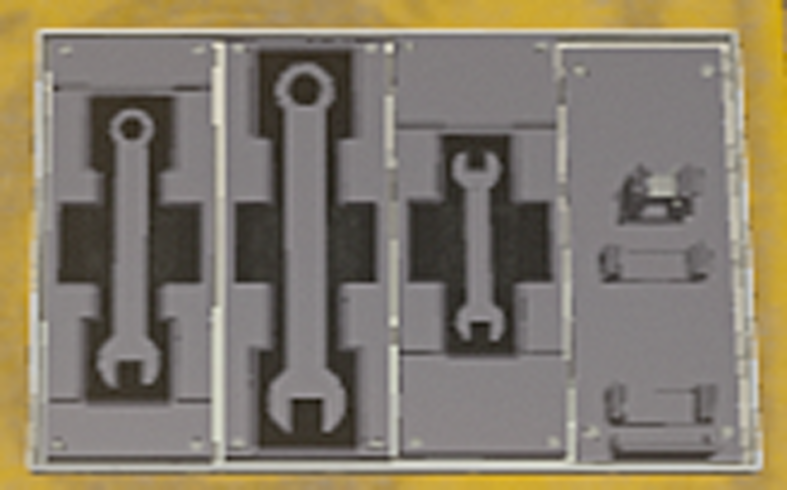

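```bash
cat > h.py <<'E'
import numpy as np,cv2
from plant import telemetry, snapshot, calibration
C={n:calibration(n) for n in("side","top")}
def proj(n,P):
    P=np.atleast_2d(P);T=C[n]["camera_from_world"];q=P@T[:3,:3].T+T[:3,3];q=q*[1,-1,-1]
    u=q@C[n]["K"].T;return u[:,:2]/u[:,2:]
def back(n,uv,z):
    uv=np.atleast_2d(uv).astype(float);T=C[n]["camera_from_world"];R=T[:3,:3];o=-R.T@T[:3,3]
    d=np.c_[uv,np.ones(len(uv))]@np.linalg.inv(C[n]["K"]).T*[1,-1,-1]@R
    return o+d*((z-o[2])/d[:,2])[:,None]
def crop(uv,off,s):return (np.atleast_2d(uv)+.5)/s-.5+np.array(off)
E
python3 - <<'E'
from h import *
im=cv2.imread("pics/top0_raw.png");hsv=cv2.cvtColor(im,cv2.COLOR_BGR2HSV)
white=(hsv[...,1]<90)&(hsv[...,2]>120)
blue=(hsv[...,0]>105)&(hsv[...,0]<130)&(hsv[...,1]>100)
roi=np.zeros_like(white);roi[203:270,140:375]=1
for nm,m,z in(("white",white&roi,.004),("blue",blue&roi,.014)):
    n,l,st,ce=cv2.connectedComponentsWithStats(m.astype(np.uint8),connectivity=8)
    for i in range(1,n):
        if st[i,4]<25: continue
        v,u=np.nonzero(l==i);P=back("top",np.c_[u,v],z)[:,:2]
        r=cv2.minAreaRect((P*1000).astype(np.float32));c=P.mean(0);w,V=np.linalg.eigh(np.cov(P.T));d=V[:,1]
        t=(P-c)@d;mid=c+d*(t.max()+t.min())/2
        core=abs((P-mid)@d)<(np.ptp(t)*.25);pc=P[core];w2,V2=np.linalg.eigh(np.cov(pc.T))
        print(nm,st[i],"mid",mid.round(4),"len",np.ptp(t).round(4),"ang",np.degrees(np.arctan2(d[1],d[0])).round(1),"rect",[np.round(x,1) for x in r],"core",pc.mean(0).round(4),np.degrees(np.arctan2(V2[1,1],V2[0,1])).round(1))
def c2(p):return crop(p,(203,100),4.8)
# tray floors: silhouette ends/recess edges
for nm,pts,z in(("mid sil ends",[(132,110),(128,387)],.007),("mid rec LRTB (rim)",[(88,245),(174,245),(130,96),(128,402)],.016),("mid scoop",[(58,243),(202,243)],.016),
 ("long sil",[(303,65),(306,436)],.007),("long scoop",[(234,243),(376,243)],.016),("long rec",[(305,50),(306,446)],.016),
 ("short sil",[(476,150),(480,342)],.007),("short scoop",[(408,243),(552,243)],.016),("short rec",[(478,135),(480,354)],.016),
 ("tray outer",[(40,32),(737,32),(760,468),(30,468)],.016),("dividers top",[(217,45),(391,45),(558,45)],.016),("dividers bot",[(217,458),(394,458),(572,458)],.016)):
    print(nm,back("top",c2(pts),z)[:,:2].round(4).tolist())
E
```

```text
white [140 203  14  19 135] mid [0.5227 0.2427] len 0.0489 ang -160.7 rect [array([521.5, 246.7]), array([48.7, 26.9]), np.float64(17.5)] core [0.522  0.2443] 109.4
white [254 203  28  28 108] mid [ 0.5087 -0.0483] len 0.0892 ang -138.0 rect [array([508.9, -48.5]), array([89.2,  7.2]), np.float64(41.9)] core [ 0.5091 -0.0482] -138.7
white [199 208  70  56 613] mid [0.4646 0.0328] len 0.2025 ang 52.1 rect [array([463.2,  34. ]), array([202.3,  38.8]), np.float64(54.4)] core [0.4635 0.0307] 52.8
white [352 210  21  17 180] mid [ 0.5039 -0.2795] len 0.0527 ang 125.2 rect [array([ 503.6, -279.2]), array([24.4, 53. ]), np.float64(32.2)] core [ 0.5035 -0.279 ] 123.2
white [164 212  45  51 367] mid [0.4616 0.1475] len 0.151 ang -140.0 rect [array([463.2, 145.8]), array([150.4,  30.4]), np.float64(42.9)] core [0.4619 0.1484] -138.8
white [320 216  35  34 223] mid [ 0.4666 -0.2129] len 0.1049 ang -136.3 rect [array([ 466.9, -213.2]), array([104.7,  24.3]), np.float64(45.4)] core [ 0.465  -0.2144] 45.8
white [144 254  24  16 269] mid [0.403  0.2182] len 0.0549 ang 88.6 rect [array([404.4, 218.
[... 250 characters left out ...]
il ends [[0.7493, 0.0411], [0.5991, 0.0436]]
mid rec LRTB (rim) [[0.6724, 0.0636], [0.6719, 0.0194], [0.7536, 0.0417], [0.5891, 0.0433]]
mid scoop [[0.6737, 0.079], [0.6727, 0.0049]]
long sil [[0.7734, -0.0494], [0.5722, -0.0468]]
long scoop [[0.6725, -0.0115], [0.6716, -0.0846]]
long rec [[0.7781, -0.0503], [0.565, -0.0464]]
short sil [[0.7247, -0.1391], [0.6205, -0.1372]]
short scoop [[0.6713, -0.1011], [0.6703, -0.1752]]
short rec [[0.7297, -0.1394], [0.6118, -0.1359]]
tray outer [[0.79, 0.089], [0.7852, -0.278], [0.5506, -0.2745], [0.5556, 0.0926]]
dividers top [[0.7815, -0.0041], [0.7803, -0.0955], [0.7792, -0.1834]]
dividers bot [[0.5595, -0.0014], [0.5583, -0.0905], [0.5571, -0.1801]]
```

```bash
cat > ov.py <<'E'
from h import *
def dirs(a):a=np.radians(a);return np.array([np.cos(a),np.sin(a),0]),np.array([-np.sin(a),np.cos(a),0])
def poly(c,a,pts):
    x,y=dirs(a);return np.array([np.array(c)+x*p[0]+y*p[1]+np.array([0,0,p[2]]) for p in pts])
def draw(im,n,off,s,P,col,closed=True):
    q=((proj(n,P)-off+.5)*s-.5);cv2.polylines(im,[np.round(q*16).astype(np.int32)],closed,col,1,cv2.LINE_AA,4)
E
cat > ov1.py <<'E'
from ov import *
import sys
sp={"L":((.4640,.0330,0),53,.203,.039,.030,.020),"M":((.4622,.1475,0),41.5,.153,.031,.022,.016),"S":((.4668,-.2130,0),44.5,.107,.024,.024,.012)}
def box(l,w,z):return[(-l/2,-w/2,z),(l/2,-w/2,z),(l/2,w/2,z),(-l/2,w/2,z)]
for n,(u0,v0,u1,v1),s in(("top",(140,195,375,275),3.4),("side",(215,175,320,310),4.4)):
    im=cv2.imread(f"pics/{n}0_raw.png")[v0:v1,u0:u1];im=cv2.resize(im,None,fx=s,fy=s,interpolation=cv2.INTER_CUBIC)
    for k,(c,a,l,j,r,w) in sp.items():
        draw(im,n,(u0,v0),s,poly(c,a,box(l,j,.004)),(0,0,255));draw(im,n,(u0,v0),s,poly(c,a,box(l*.6,w,.004)),(255,0,0))
    c=(.4333,-.1150,.014);a=42
    draw(im,n,(u0,v0),s,poly(c,a,[(-.053,0,0),(.045,0,0),(.138,0,0)]),(0,0,255),False)
    draw(im,n,(u0,v0),s,poly(c,a,[(-.053,-.0145,0),(.045,-.0145,0),(.045,.0145,0),(-.053,.0145,0)]),(0,0,255))
    cv2.imwrite(f"pics/ov_{n}{sys.argv[1]}.png",im);print(im.shape)
n="top";u0,v0,u1,v1=203,100,367,205;s=4.8
im=cv2.imread(f"pics/{n}0_raw.png")[v0:v1,u0:u1];im=cv2.resize(im,None,fx=s,fy=s,interpolation=cv2.INTER_CUBIC)
ya=-.8
for c,l in(((.6733,.042,0),.165),((.672,-.048,0),.215),((.671,-.138,0),.119)):
    draw(im,n,(u0,v0),s,poly(c,ya,box(.044,.074,.016)),(0,0,255))
    draw(im,n,(u0,v0),s,poly(c,ya,box(l,.02,.016)),(0,255,0))
    draw(im,n,(u0,v0),s,poly(c,ya,box(.225,.086,.016)),(255,255,0))
c=(.626,-.228,0)
draw(im,n,(u0,v0),s,poly(c,ya,[(-.064,0,.0225),(.067,0,.0225)]),(0,0,255),False)
for x,z in((-.049,.0225),(-.027,.0225),(.027,.0225),(.049,.0225),(.067,.052),(-.064,.031)):
    draw(im,n,(u0,v0),s,poly(c,ya,[(x,-.0185,z),(x,.0185,z)]),(0,0,255),False)
cv2.imwrite(f"pics/ov_tray{sys.argv[1]}.png",im)
E
python3 ov1.py a
```

```text
(272, 799, 3)
(594, 462, 3)
```

View pics/ov_topa.png

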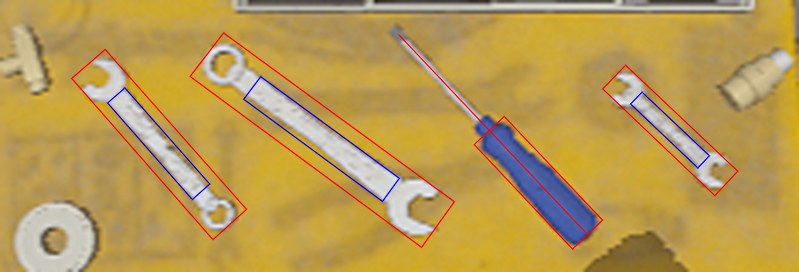

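View pics/ov_sidea.png

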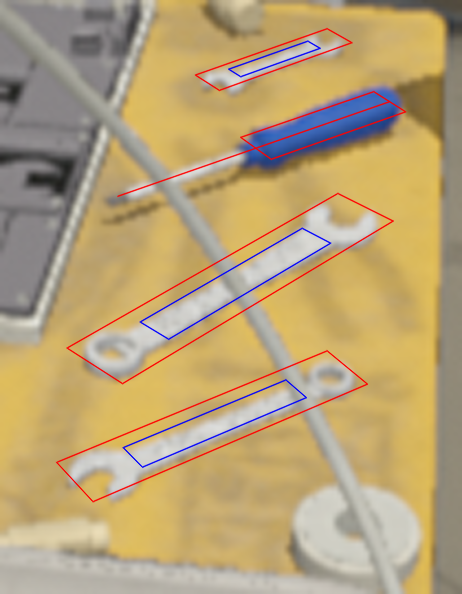

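View pics/ov_traya.png

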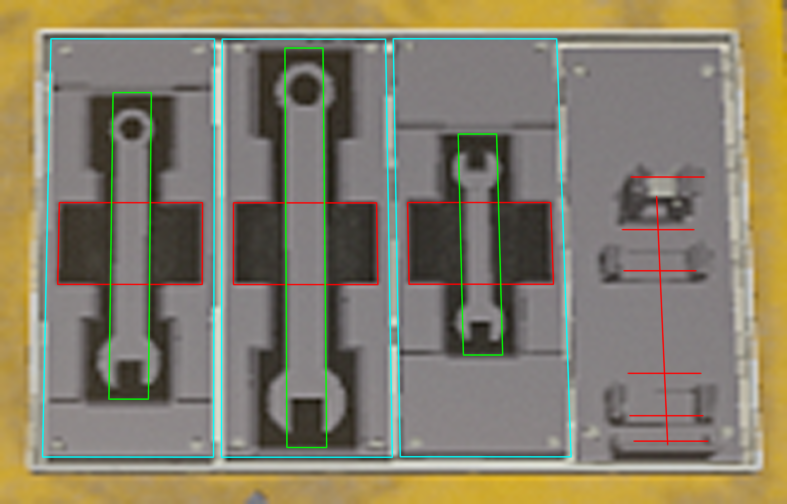

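Run:
```python
import cv2
im=cv2.imread("pics/top0_raw.png")[128:200,318:362];a=cv2.resize(im,None,fx=8,fy=8,interpolation=cv2.INTER_CUBIC)
im=cv2.imread("pics/side0_raw.png")[165:225,180:255];b=cv2.resize(im,None,fx=5.8,fy=5.8,interpolation=cv2.INTER_CUBIC)
cv2.imwrite("pics/clip_t.png",a);cv2.imwrite("pics/clip_s.png",b);print(a.shape,b.shape)
```

```text
(576, 352, 3) (348, 435, 3)
```

View pics/clip_t.png

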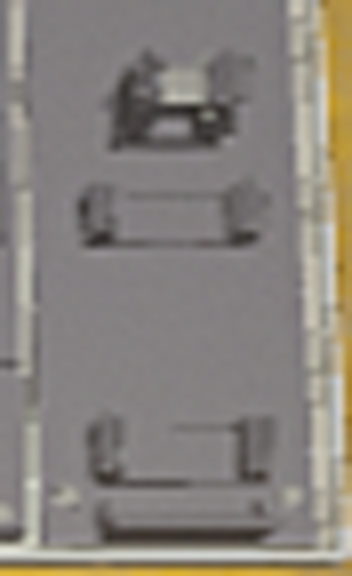

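View pics/clip_s.png

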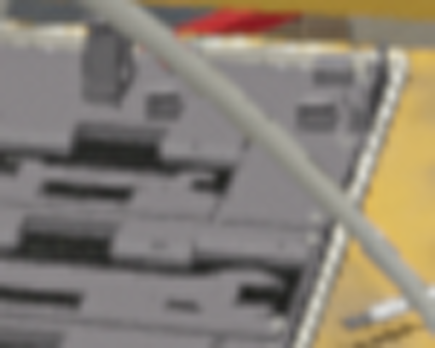

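Run:
```python
from h import *
f=lambda p:crop(p,(318,128),8)
for z in(.006,.008):
  print(z,back("top",f([(170,243),(185,485),(180,147),(185,537)]),z)[:,:2].round(4).tolist())
for z in (.0225,.031,.052):print(z,back("top",f([(80,190),(268,190),(85,420),(273,420),(105,505),(275,505),(182,85),(164,100),(208,100)]),z)[:,:2].round(4).tolist())
```

```text
0.006 [[0.6528, -0.2286], [0.5757, -0.2288], [0.684, -0.2334], [0.5594, -0.2279]]
0.008 [[0.6522, -0.2282], [0.5752, -0.2284], [0.6833, -0.233], [0.559, -0.2275]]
0.0225 [[0.6652, -0.1985], [0.6644, -0.2562], [0.5925, -0.1964], [0.5917, -0.2533], [0.566, -0.2011], [0.5654, -0.2522], [0.6987, -0.2318], [0.6939, -0.2259], [0.6937, -0.2395]]
0.031 [[0.6625, -0.197], [0.6617, -0.2543], [0.5904, -0.1949], [0.5896, -0.2513], [0.5641, -0.1995], [0.5635, -0.2503], [0.6957, -0.23], [0.691, -0.2242], [0.6908, -0.2377]]
0.052 [[0.6559, -0.1933], [0.6551, -0.2494], [0.5852, -0.1912], [0.5844, -0.2465], [0.5595, -0.1957], [0.5588, -0.2455], [0.6884, -0.2256], [0.6838, -0.2199], [0.6836, -0.2331]]
```

Run:
```python
from h import *
# hose in top (800px coords)
ht=np.array([(0,205),(40,215),(75,228),(100,238),(130,262),(160,290),(185,318),(202,345),(211,375),(211,395),(205,410),(190,425),(150,433),(100,436)],float)*.64-.18
hs=np.array([(120,243),(160,233),(220,232),(270,243),(310,264),(345,295),(375,328),(405,362),(430,400),(455,445),(472,490),(485,540),(490,580)],float)*.64-.18
d=np.linspace(0,1,400)
dense=np.concatenate([np.linspace(ht[i],ht[i+1],40) for i in range(len(ht)-1)])
for p in hs:
    A=back("side",p,0.0)[0];o=-C["side"]["camera_from_world"][:3,:3].T@C["side"]["camera_from_world"][:3,3]
    zs=np.linspace(0,1.2,600);t=(zs-o[2])/(A[2]-o[2]);t=t[:,None]
    P=o+t*(A-o);P=P[(t[:,0]>.1)];q=proj("top",P);D=np.linalg.norm(q[:,None]-dense[None],axis=2)
    m=D.min(1);idx=[i for i in range(1,len(m)-1) if m[i]<1.2 and m[i]<=m[i-1] and m[i]<=m[i+1]]
    print((p/.64).round(),[P[i].round(3).tolist() for i in idx])
print("side cam",o, "top cam",-C["top"]["camera_from_world"][:3,:3].T@C["top"]["camera_from_world"][:3,3])
# column right-bottom edges
print(back("top",np.array([(270,272),(233,240),(297,182),(297,297)])*.64-.18,.01).round(3))
```

```text
[120. 243.] []
[160. 233.] []
[220. 232.] [[0.592, 0.378, 0.359]]
[270. 243.] [[0.574, 0.318, 0.325]]
[310. 264.] [[0.547, 0.289, 0.292]]
[345. 295.] [[0.521, 0.263, 0.248]]
[375. 328.] [[0.494, 0.248, 0.204]]
[405. 362.] [[0.463, 0.24, 0.16]]
[430. 400.] [[0.434, 0.241, 0.114]]
[455. 445.] [[0.404, 0.257, 0.068]]
[472. 490.] [[0.382, 0.288, 0.034]]
[485. 540.] [[0.367, 0.362, 0.042], [0.367, 0.365, 0.046], [0.368, 0.371, 0.052]]
[490. 580.] []
side cam [0.39567581 0.82966903 0.55803899] top cam [ 0.32517459 -0.00613689  1.10182505]
[[0.616 0.182 0.01 ]
 [0.67  0.242 0.01 ]
 [0.766 0.142 0.01 ]
 [0.575 0.139 0.01 ]]
```

Run:
```python
import cv2
im=cv2.imread("pics/top0_raw.png")[0:200,30:210];cv2.imwrite("pics/col.png",cv2.resize(im,None,fx=3,fy=3,interpolation=cv2.INTER_CUBIC))
```

```text
(no output)
```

View pics/col.png

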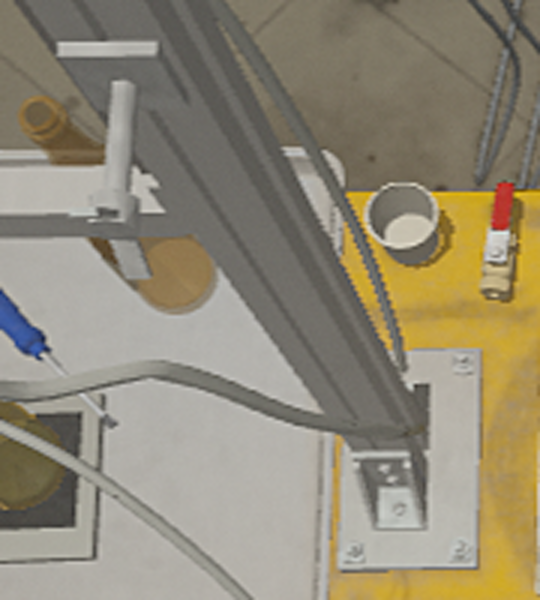

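Run:
```python
from h import *
from scipy.optimize import least_squares
def tri(a,b):
    f=lambda P:np.r_[proj("top",P)[0]-(np.array(a)*.64-.18),proj("side",P)[0]-(np.array(b)*.64-.18)]
    r=least_squares(f,[.6,-.4,.2]);return r.x.round(3),abs(r.fun).max().round(1)
# near top corner of handle: top img (707,345) ; side right top corner (458,68)?
for a,b in(((712,340),(460,70)),((705,345),(455,85)),((600,385),(455,270)),((685,15),(245,65)),((730,200),(350,62))): print(a,b,tri(a,b))
```

```text
(712, 340) (460, 70) (array([ 0.444, -0.342,  0.359]), np.float64(0.8))
(705, 345) (455, 85) (array([ 0.445, -0.346,  0.333]), np.float64(3.0))
(600, 385) (455, 270) (array([ 0.434, -0.326, -0.001]), np.float64(0.2))
(685, 15) (245, 65) (array([ 0.826, -0.355,  0.358]), np.float64(0.9))
(730, 200) (350, 62) (array([ 0.612, -0.382,  0.355]), np.float64(10.3))
```

Run:
```python
import cv2
im=cv2.imread("pics/top0_raw.png")[0:270,355:475];a=cv2.resize(im,None,fx=2.2,fy=2.2,interpolation=cv2.INTER_CUBIC)
im=cv2.imread("pics/side0_raw.png")[25:200,140:320];b=cv2.resize(im,None,fx=2.9,fy=2.9,interpolation=cv2.INTER_CUBIC)
h=max(a.shape[0],b.shape[0])
import numpy as np
c=np.zeros((h,a.shape[1]+b.shape[1],3),np.uint8);c[:a.shape[0],:a.shape[1]]=a;c[:b.shape[0],a.shape[1]:]=b
cv2.imwrite("pics/hand.png",c);print(a.shape,c.shape)
```

```text
(594, 264, 3) (594, 786, 3)
```

View pics/hand.png

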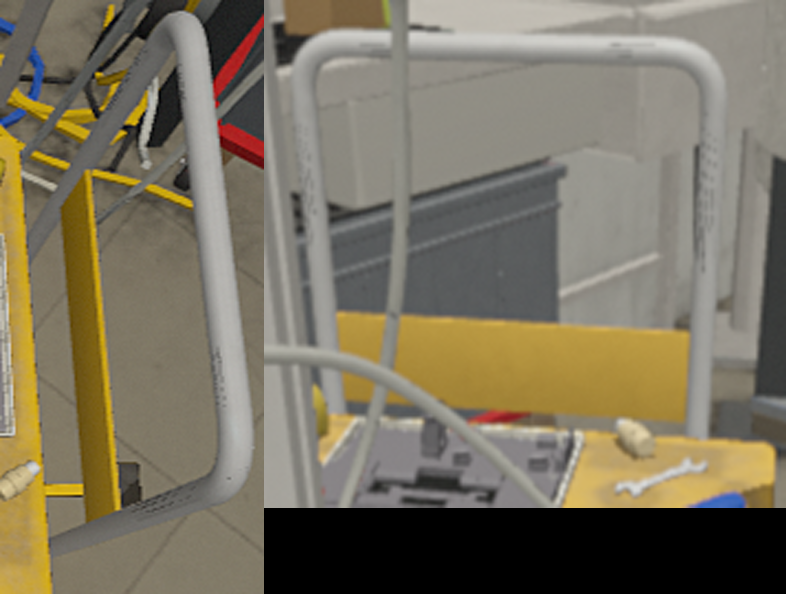

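Run:
```python
from h import *
from scipy.optimize import least_squares
def tri(a,b):
    a=crop(a,(355,0),2.2)[0];b=crop((b[0]-264,b[1]),(140,25),2.9)[0]
    f=lambda P:np.r_[proj("top",P)[0]-a,proj("side",P)[0]-b]
    r=least_squares(f,[.6,-.4,.2]);return r.x.round(3),abs(r.fun).max().round(1)
for a,b in(((92,172),(338,312)),((118,515),(690,333)),((62,205),(335,400)),((88,520),(686,418)),((190,30),(315,45)),((232,490),(712,60))):print(a,b,tri(a,b))
```

```text
(92, 172) (338, 312) (array([ 0.826, -0.361,  0.09 ]), np.float64(0.3))
(118, 515) (690, 333) (array([ 0.452, -0.355,  0.091]), np.float64(0.7))
(62, 205) (335, 400) (array([ 0.836, -0.357, -0.012]), np.float64(0.9))
(88, 520) (686, 418) (array([ 0.456, -0.354, -0.003]), np.float64(0.7))
(190, 30) (315, 45) (array([ 0.82 , -0.358,  0.359]), np.float64(1.0))
(232, 490) (712, 60) (array([ 0.439, -0.351,  0.355]), np.float64(3.0))
```

```bash
cat > go.py <<'E'
import sys
from h import *
from scipy.spatial.transform import Rotation as Ro
# usage: go.py x y z yaw  [x y z yaw ...]: shifts (cm, tool axes) from measured pose (or successive waypoints), then turn about tool z (deg)
o=telemetry.get_obs();p=np.array(o["tool_pos"]);rpy=o["orientation"]
print("t",round(o["clock"],2),"p",p.round(4),"rpy",np.round(rpy,2),"F",np.round(o["force"],1),"open",round(o["opening"],4),"j",np.round(o["joint_pos"],1))
a=list(map(float,sys.argv[1:]));R=Ro.from_euler("xyz",rpy,degrees=True).as_matrix()
for i in range(0,len(a),4):
    t=np.array(a[i:i+3]);s=R.T@(t-p)*100;yaw=a[i+3]
    Rt=Ro.from_euler("xyz",[180,0,yaw],degrees=True).as_matrix()
    rv=Ro.from_matrix(R.T@Rt).as_rotvec(degrees=True)
    print("shift",s.round(2),"rows>=",round(np.linalg.norm(s)/4.17,1),"then turn",rv.round(1));p=t;R=Rt
E
python3 go.py .30 -.35 .227 -158.8 .464 .033 .12 -127
```

```text
t 0.1 p [ 0.2438 -0.629   0.2257] rpy [ 1.7991e+02 -1.0000e-02 -1.5882e+02] F [-1.1 -0.1  0.2] open 0.0877 j [-52.3  20.6   0.6  -0.  -70.1 -16.5]
shift [-15.32  23.98  -0.09] rows>= 6.8 then turn [ 0.1 -0.  -0. ]
shift [-29.14  29.78  10.7 ] rows>= 10.3 then turn [  0.    0.  -31.8]
```

>>> {"op": "step_arm", "data": {
  "plan": "5 -1.9 3 0 0 0 0;5 -1.9 3 0 0 0 0;5 -1.9 3 0 0 0 0;5 -1.9 3 0 0 0 0;5 -1.9 3 0 0 0 0;5 -1.9 3 0 0 0 0;5 -1.9 3 0 0 0 0;5 -1.9 3 0 0 0 0"
}}

```text
clock: 0.77
tool_pos: [0.2986, -0.349, 0.2262]
orientation: [180.0, -0.0, -158.8]
force: [0.4, 1.2, 0.2]
opening: 0.0503
```

```bash
python3 go.py .464 .033 .12 -127
```

```text
t 0.77 p [ 0.2986 -0.349   0.2262] rpy [ 1.7998e+02 -1.0000e-02 -1.5884e+02] F [0.4 1.2 0.2] open 0.0503 j [-24.8  -0.2 -25.3  -0.  -65.  -44.1]
shift [-29.22  29.65  10.63] rows>= 10.3 then turn [  0.   -0.  -31.8]
```

>>> {"op": "step_arm", "data": {
  "plan": "5 -2.43 2.47 0.88 0 0 0;5 -2.43 2.47 0.88 0 0 0;5 -2.43 2.47 0.88 0 0 0;5 -2.43 2.47 0.88 0 0 0;5 -2.43 2.47 0.88 0 0 0;5 -2.43 2.47 0.88 0 0 0;5 -2.43 2.47 0.88 0 0 0;5 -2.43 2.47 0.88 0 0 0;5 -2.43 2.47 0.88 0 0 0;5 -2.43 2.47 0.88 0 0 0;5 -2.43 2.47 0.88 0 0 0;5 -2.43 2.47 0.88 0 0 0"
}}

```text
clock: 1.77
tool_pos: [0.4638, 0.0329, 0.1205]
orientation: [180.0, 0.0, -158.8]
force: [0.6, -0.6, 0.4]
opening: 0.0503
```

>>> {"op": "step_arm", "data": {
  "plan": "5 0 0 1.5 0 0 -6.4;5 0 0 1.5 0 0 -6.4;5 0 0 1.5 0 0 -6.4;5 0 0 1.5 0 0 -6.4;5 0 0 1 0 0 -6.2;5 0 0 0 0 0 0"
}}

```text
clock: 2.27
tool_pos: [0.4621, 0.0305, 0.0489]
orientation: [179.9, -0.2, -126.7]
force: [-0.1, 0.7, -0.2]
opening: 0.0499
```

```bash
python3 go.py .464 .033 .0012 -127
python3 - <<'E'
from h import *
for n in("side","top"):
    im=snapshot(n);cv2.imwrite(f"pics/{n}1_raw.png",im)
    im=im[180:290,120:360] if n=="top" else im[120:310,190:350]
    cv2.imwrite(f"pics/{n}1.png",cv2.resize(im,None,fx=3.1,fy=3.1,interpolation=cv2.INTER_CUBIC))
E
```

```text
t 2.27 p [0.4621 0.0305 0.0489] rpy [ 179.88   -0.2  -126.75] F [-0.1  0.7 -0.2] open 0.0499 j [ 28.2  12.5 -38.3  -0.  -39.5 -64.9]
shift [-0.33 -0.01  4.77] rows>= 1.1 then turn [ 0.1 -0.2  0.3]
```

View pics/top1.png

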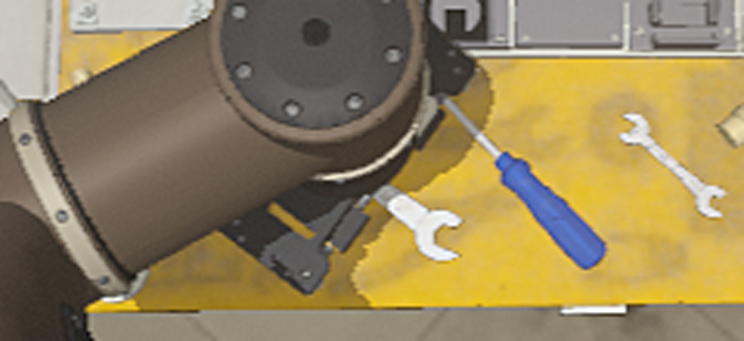

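View pics/side1.png

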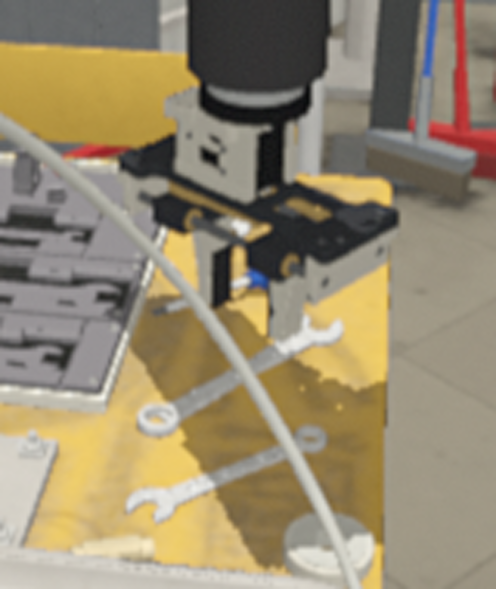

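Run:
```python
import cv2
for n in("side","top"):
    im=cv2.imread(f"pics/{n}1_raw.png");cv2.imwrite(f"pics/{n}1f.png",cv2.resize(im,(800,600),interpolation=cv2.INTER_CUBIC))
```

```text
(no output)
```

View pics/top1f.png

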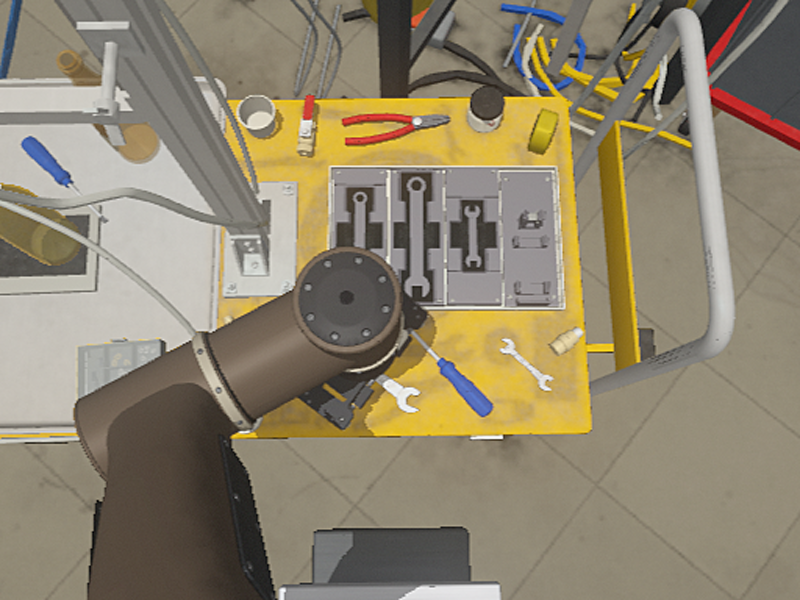

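View pics/side1f.png

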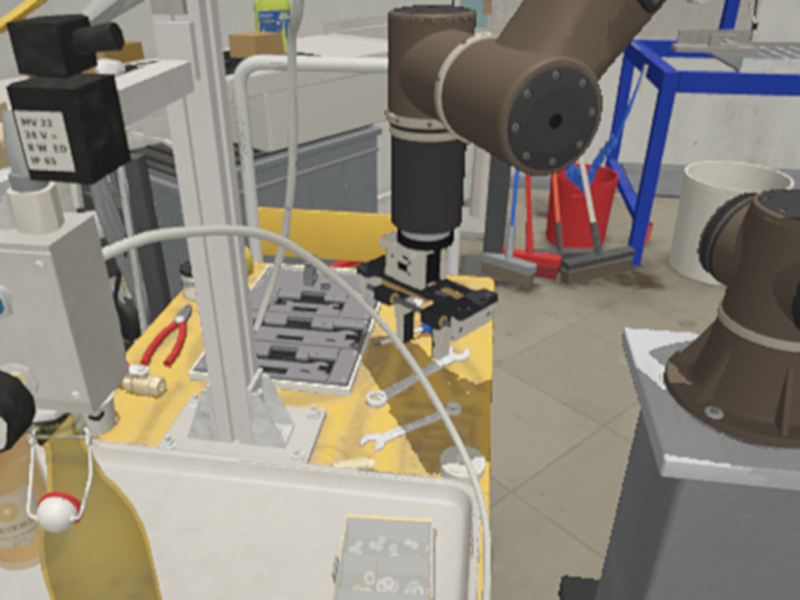

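Run:
```python
import cv2
im=cv2.imread("pics/side0_raw.png")[100:310,90:220];a=cv2.resize(im,None,fx=2.85,fy=2.85,interpolation=cv2.INTER_CUBIC)
im=cv2.imread("pics/top0_raw.png")[100:200,130:200];b=cv2.resize(im,None,fx=5.9,fy=5.9,interpolation=cv2.INTER_CUBIC)
import numpy as np
c=np.zeros((600,a.shape[1]+b.shape[1],3),np.uint8);c[:a.shape[0],:a.shape[1]]=a;c[:b.shape[0],a.shape[1]:]=b
cv2.imwrite("pics/colz.png",c);print(a.shape,b.shape)
```

```text
(598, 370, 3) (590, 413, 3)
```

View pics/colz.png

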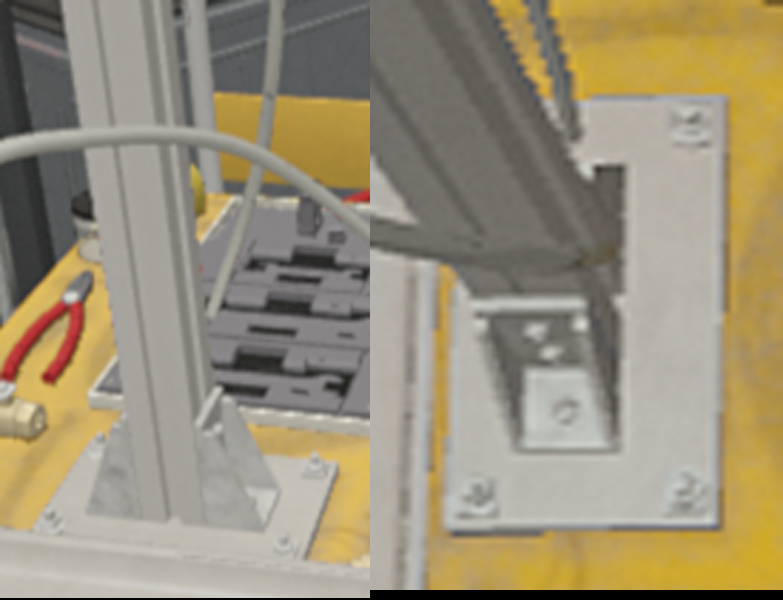

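Run:
```python
from h import *
from scipy.optimize import least_squares
S=lambda p:crop(p,(90,100),2.85)[0]
T=lambda p:crop((p[0]-370,p[1]),(130,100),5.9)[0]
for p in((140,515),(203,520),(88,512),(262,528)):print("side base",p,back("side",S(p),.008).round(3))
for p in((622,165),(622,295),(615,450),(520,450),(590,165)):print("top base",p,back("top",T(p),.008).round(3))
# lateral tube: disc face centre in side full800 (555,122)
p=np.array((555,122))*.64-.18
h=np.radians(28.2);lat=np.array([-np.sin(h),np.cos(h)])
for L in(.2,.22,.24,.26,.28):
    xy=np.array([.4621,.0305])+lat*L
    f=lambda v:proj("side",[xy[0],xy[1],v[0]])[0]-p
    r=least_squares(f,[.3]);z=r.x[0]
    print(L,xy.round(3),z.round(3),r.fun.round(1), proj("top",[*xy,z])[0]/.64)
for z in(.3,.35,.4,.45,.5):print(z,(proj("top",[.4621,.0305,z])[0]+.18)/.64,(proj("side",[.4621,.0305,z])[0]+.18)/.64)
```

```text
side base (140, 515) [[0.7   0.22  0.008]]
side base (203, 520) [[0.655 0.218 0.008]]
side base (88, 512) [[0.736 0.223 0.008]]
side base (262, 528) [[0.613 0.22  0.008]]
top base (622, 165) [[0.737 0.187 0.008]]
top base (622, 295) [[0.679 0.185 0.008]]
top base (615, 450) [[0.612 0.186 0.008]]
top base (520, 450) [[0.612 0.226 0.008]]
top base (590, 165) [[0.738 0.2   0.008]]
0.2 [0.368 0.207] 0.412 [-23.3  -2.3] [166.99726093 417.42313494]
0.22 [0.358 0.224] 0.416 [-15.7  -1.7] [146.44800062 427.64533609]
0.24 [0.349 0.242] 0.419 [-7.7 -0.9] [125.61733125 438.04961897]
0.26 [0.339 0.26 ] 0.422 [0.9 0.1] [104.5230635  448.63232733]
0.28 [0.33  0.277] 0.426 [10.   1.4] [ 83.18750505 459.38821866]
0.3 [358.52062055 336.60022231] [428.3430375  173.67359924]
0.35 [356.34623601 328.69327151] [429.726387   133.04802535]
0.4 [353.87516863 319.70746063] [431.19751123  89.84472354]
0.45 [351.04225144 309.405816  ] [432.76503799  43.81031668]
0.5 [347.76172432 297.47647871] [434.43876411  -5.34290476]
```

```bash
sed -i 's/range(0,len(a),4)/range(0,len(a),5)/; s/yaw=a\[i+3\]/yaw=a[i+3];lean=a[i+4]/; s/Rt=Ro.from_euler("xyz",\[180,0,yaw\],degrees=True).as_matrix()/Rt=(Ro.from_euler("xyz",[180,0,yaw],degrees=True)*Ro.from_rotvec([0,lean,0],degrees=True)).as_matrix()/' go.py; python3 go.py .464 .033 .049 -127 -8 .464 .033 .01 -127 -8
```

```text
t 2.37 p [0.4635 0.031  0.0508] rpy [ 1.7997e+02 -7.0000e-02 -1.2722e+02] F [ 0.1 -0.3  0.9] open 0.05 j [ 28.2  12.3 -38.2   0.  -39.6 -65.4]
shift [-0.19  0.08  0.18] rows>= 0.1 then turn [ 0.  -8.1 -0.2]
shift [ 0.54 -0.    3.86] rows>= 0.9 then turn [0. 0. 0.]
```

>>> {"op": "step_arm", "data": {
  "plan": "5 -0.19 0.08 0.2 0 -4 0;5 0 0 0 0 -4 0;5 0.18 0 1.3 0 0 0;5 0.18 0 1.3 0 0 0;5 0.18 0 1.3 0 0 0;5 0 0 0 0 0 0"
}}

```text
clock: 2.87
tool_pos: [0.4636, 0.0328, 0.0088]
orientation: [179.9, 7.9, -127.3]
force: [-0.4, -0.8, -0.7]
opening: 0.05
```

```bash
python3 go.py .464 .033 .0018 -127 -8
```

```text
t 2.87 p [0.4636 0.0328 0.0088] rpy [ 179.92    7.94 -127.25] F [-0.4 -0.8 -0.7] open 0.05 j [ 24.8  14.4 -41.3  -8.2 -27.6 -55. ]
shift [ 0.06 -0.02  0.69] rows>= 0.2 then turn [ 0.  -0.1 -0.2]
```

>>> {"op": "step_arm", "data": {
  "plan": "5 0.05 0 0.35 0 0 0;5 0.05 0 0.34 0 0 0;5 0 0 0 0 0 0"
}}

```text
clock: 3.12
tool_pos: [0.4645, 0.0333, 0.0029]
orientation: [-180.0, 8.0, -127.1]
force: [0.2, 0.5, 0.1]
opening: 0.0498
```

```bash
cat > look.py <<'E'
import sys
from h import *
# look.py tag cam u0 v0 u1 v1 ...
tag=sys.argv[1];a=sys.argv[2:]
for i in range(0,len(a),5):
    n=a[i];u0,v0,u1,v1=map(int,a[i+1:i+5]);im=snapshot(n);cv2.imwrite(f"pics/{n}{tag}_raw.png",im)
    im=im[v0:v1,u0:u1];s=min(800/im.shape[1],600/im.shape[0]);cv2.imwrite(f"pics/{n}{tag}.png",cv2.resize(im,None,fx=s,fy=s,interpolation=cv2.INTER_CUBIC));print(n,tag,"scale",round(s,3))
E
python3 go.py; python3 look.py 2 side 210 130 350 290
```

```text
t 3.12 p [0.4645 0.0333 0.0029] rpy [-179.99    8.03 -127.06] F [0.2 0.5 0.1] open 0.0498 j [ 24.8  15.1 -41.4  -8.4 -26.6 -54.6]
side 2 scale 3.75
```

View pics/side2.png

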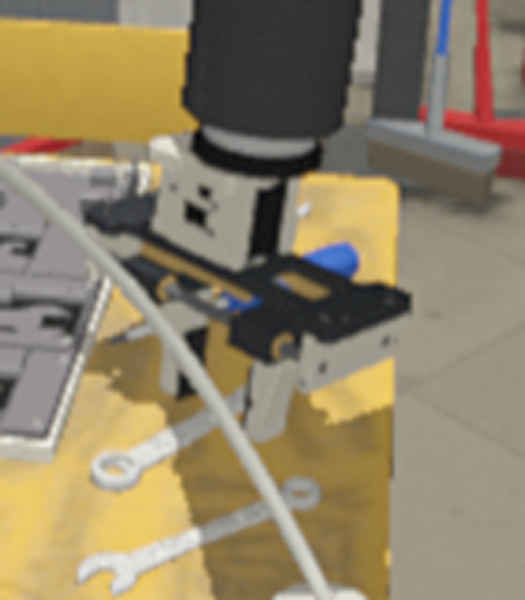

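>>> {"op": "step_arm", "data": {
  "plan": "5 0 0 0.08 0 0 0;1 0 0 0 0 0 0;1 0 0 0 0 0 0;1 0 0 0 0 0 0;1 0 0 0 0 0 0;1 0 0 0 0 0 0;1 0 0 0 0 0 0"
}}

```text
clock: 3.75
tool_pos: [0.4643, 0.0333, 0.0019]
orientation: [-180.0, 8.0, -127.0]
force: [0.4, 0.2, 1.5]
opening: 0.0195
```

>>> {"op": "step_arm", "data": {
  "plan": "1 -0.21 0 -1.5 0 0 0;1 -0.35 0 -2.5 0 0 0;1 -0.35 0 -2.5 0.94 0 6.66;1 -0.35 0 -2.5 0.94 0 6.66;1 -0.28 0 -2 0.94 0 6.66;1 0 0 0 0.94 0 6.66;1 0 0 0 0.94 0 6.66;1 0 0 0 0.94 0 6.66;1 0 0 0 0.94 0 6.66;1 0 0 0 0.94 0 6.66"
}}

```text
clock: 4.58
tool_pos: [0.4638, 0.0331, 0.1129]
orientation: [-180.0, 8.0, 178.8]
force: [-0.2, -0.7, -0.7]
opening: 0.0199
```

```bash
python3 go.py .672 -.048 .10 -180.8 -8; python3 look.py 3 side 150 80 350 300 top 150 100 380 280
```

```text
t 4.58 p [0.4638 0.0331 0.1129] rpy [-179.98    8.02  178.84] F [-0.2 -0.7 -0.7] open 0.0199 j [  32.2    2.2  -43.1    7.2  -38.2 -128.8]
shift [-20.59  -7.68   4.2 ] rows>= 5.4 then turn [-0.1  0.  -0.4]
side 3 scale 2.727
top 3 scale 3.333
```

View pics/side3.png

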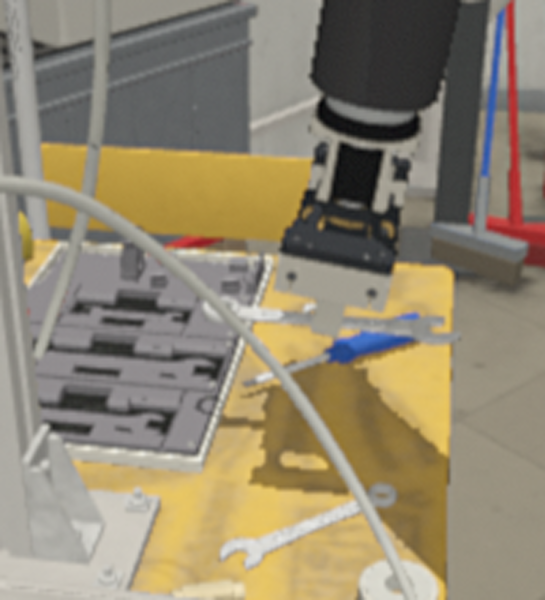

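View pics/top3.png

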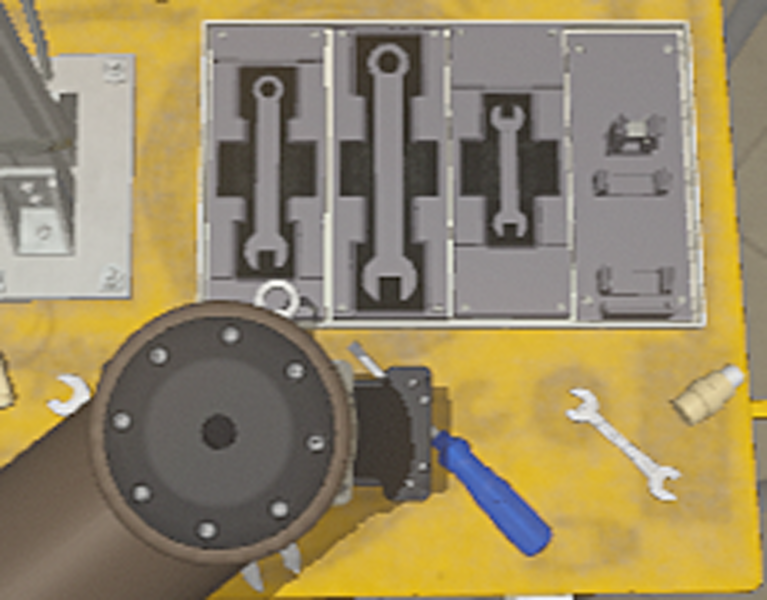

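Run:
```python
from h import *
f=lambda p:crop(p,(150,100),3.333)
P=back("top",f([(277,298),(275,277),(258,588),(292,570)]),.114);print(P.round(4))
t=np.array([.4638,.0331]);print(P[:,:2]-t)
```

```text
[[0.5522 0.0312 0.114 ]
 [0.5665 0.0324 0.114 ]
 [0.3638 0.0441 0.114 ]
 [0.3747 0.0224 0.114 ]]
[[ 0.08840377 -0.00194985]
 [ 0.10271192 -0.0006892 ]
 [-0.10000372  0.01095561]
 [-0.08905389 -0.01066537]]
```

>>> {"op": "step_arm", "data": {
  "plan": "1 -3.43 -1.28 0.7 0 0 0;1 -3.43 -1.28 0.7 0 0 0;1 -3.43 -1.28 0.7 0 0 0;1 -3.43 -1.28 0.7 0 0 0;1 -3.43 -1.28 0.7 0 0 0;1 -3.43 -1.28 0.7 0 0 -0.4;1 0 0 0 0 0 0"
}}

```text
clock: 5.27
tool_pos: [0.6779, -0.0489, 0.0982]
orientation: [-179.8, 8.0, 179.9]
force: [1.5, 0.4, 0.8]
opening: 0.0196
```

```bash
python3 go.py .672 -.048 .03 -180.8 -8  .672 -.048 .0095 -180.8 -8; python3 look.py 4 side 0 0 512 384 top 150 50 380 220
```

```text
t 5.27 p [ 0.6779 -0.0489  0.0982] rpy [-179.84    8.04  179.86] F [1.5 0.4 0.8] open 0.0196 j [  13.4   22.4  -16.4    3.   -43.5 -105.6]
shift [1.54 0.1  6.67] rows>= 1.6 then turn [-0.1  0.   0.7]
shift [ 0.29 -0.    2.03] rows>= 0.5 then turn [0. 0. 0.]
side 4 scale 1.562
top 4 scale 3.478
```

View pics/side4.png

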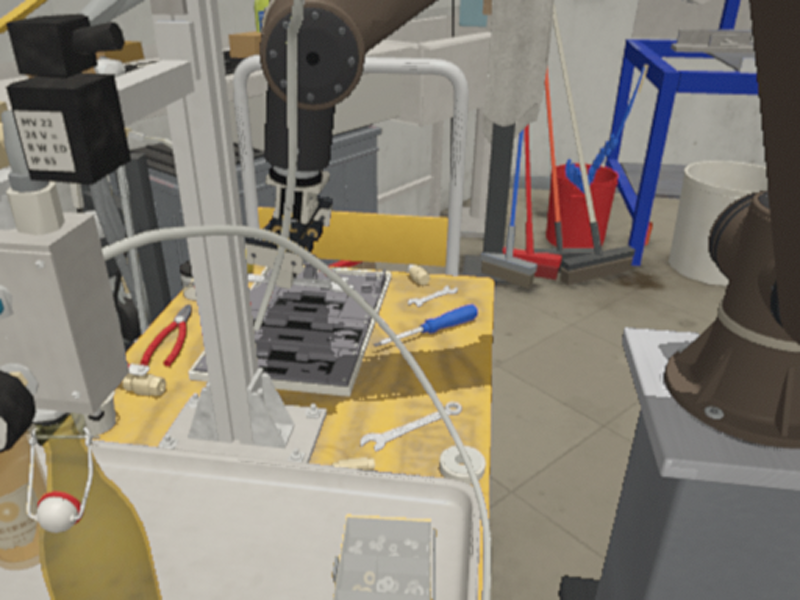

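View pics/top4.png

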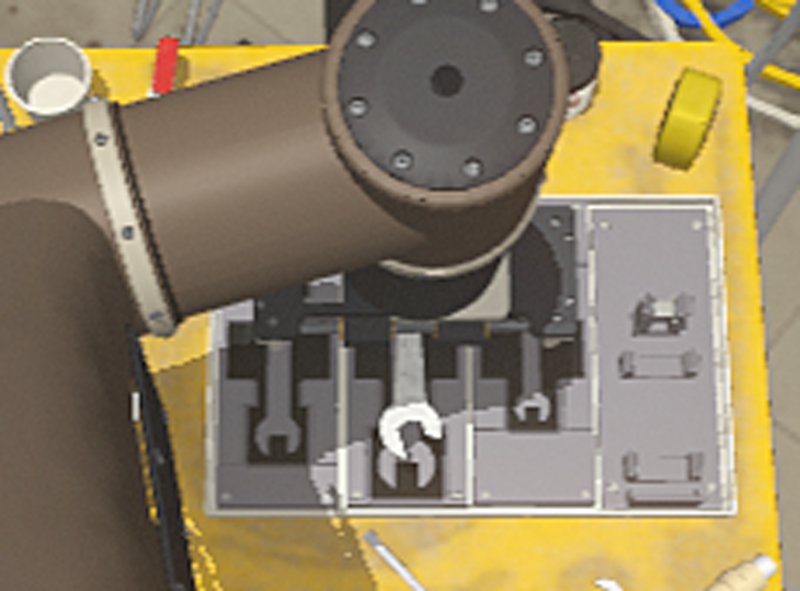

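Run:
```python
from h import *
ht=np.array([(160,0),(180,28),(205,62),(225,95),(238,130),(249,165),(257,187)],float)*.64-.18
dense=np.concatenate([np.linspace(ht[i],ht[i+1],60) for i in range(len(ht)-1)])
o=-C["side"]["camera_from_world"][:3,:3].T@C["side"]["camera_from_world"][:3,3]
for p in np.array([(296,10),(297,60),(294,130),(290,180),(280,240),(270,290),(258,330)],float)*.64-.18:
    A=back("side",p,0.)[0];zs=np.linspace(0,1,1000);t=((zs-o[2])/(A[2]-o[2]))[:,None] if False else np.linspace(.2,1.3,1500)[:,None]
    P=o+t*(A-o);q=proj("top",P);m=np.linalg.norm(q[:,None]-dense[None],axis=2).min(1);i=m.argmin();print((p/.64).round(),P[i].round(3),m[i].round(2))
```

```text
[296.  10.] [ 0.726 -0.359  0.446] 317.67
[297.  60.] [0.593 0.126 0.445] 0.88
[294. 130.] [0.6   0.133 0.374] 8.11
[290. 180.] [0.606 0.141 0.321] 15.61
[280. 240.] [0.619 0.152 0.253] 20.98
[270. 290.] [0.633 0.162 0.193] 24.2
[258. 330.] [0.65  0.171 0.142] 24.52
```

Run:
```python
from h import *
ht1=np.array([(0,198),(60,200),(110,190),(155,183),(200,196),(240,210),(268,205)],float)*.64-.18
ht0=np.array([(160,0),(180,28),(205,62),(225,95),(238,130),(249,165),(257,187)],float)*.64-.18
o=-C["side"]["camera_from_world"][:3,:3].T@C["side"]["camera_from_world"][:3,3]
for p in np.array([(296,2),(297,60),(294,130),(290,180),(280,240),(270,290),(258,330)],float)*.64-.18:
  ray=back("side",p,-5 if p[1]<0 else 0.)[0]-o
  if ray[2]>0: ray=-ray
  ray/=np.linalg.norm(ray);s=np.linspace(.1,1.8,3000)[:,None]
  P=o+s*ray;q=proj("top",P)
  for nm,ht in(("A",ht0),("B",ht1)):
    dense=np.concatenate([np.linspace(ht[i],ht[i+1],60) for i in range(len(ht)-1)])
    m=np.linalg.norm(q[:,None]-dense[None],axis=2).min(1);i=m.argmin();print(nm,(p/.64).round(),P[i].round(3),m[i].round(1))
```

```text
A [296.   2.] [0.592 0.122 0.499] 0.2
B [296.   2.] [0.557 0.25  0.51 ] 0.0
A [297.  60.] [0.594 0.125 0.445] 0.2
B [297.  60.] [0.577 0.184 0.454] 0.1
A [294. 130.] [0.6   0.133 0.374] 8.1
B [294. 130.] [0.59  0.165 0.383] 0.1
A [290. 180.] [0.606 0.141 0.321] 15.6
B [290. 180.] [0.599 0.162 0.328] 3.0
A [280. 240.] [0.619 0.152 0.253] 21.0
B [280. 240.] [0.612 0.174 0.263] 8.2
A [270. 290.] [0.633 0.162 0.193] 24.2
B [270. 290.] [0.625 0.186 0.206] 11.4
A [258. 330.] [0.65  0.171 0.142] 24.5
B [258. 330.] [0.64  0.196 0.157] 11.7
```

Run:
```python
import cv2
im=cv2.imread("pics/top4_raw.png")[40:260,0:290];cv2.imwrite("pics/t4b.png",cv2.resize(im,None,fx=2.7,fy=2.7,interpolation=cv2.INTER_CUBIC))
im=cv2.imread("pics/side4_raw.png")[0:220,110:300];cv2.imwrite("pics/s4b.png",cv2.resize(im,None,fx=2.7,fy=2.7,interpolation=cv2.INTER_CUBIC))
```

```text
(no output)
```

View pics/t4b.png

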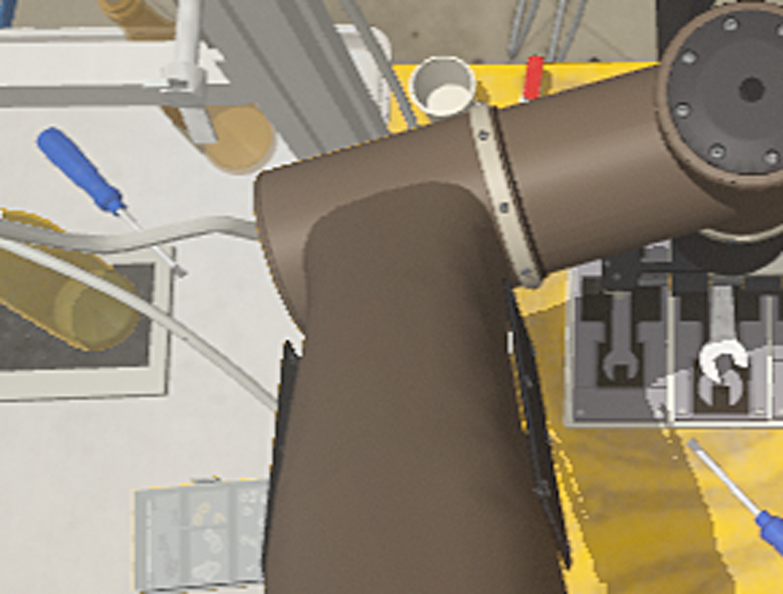

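View pics/s4b.png

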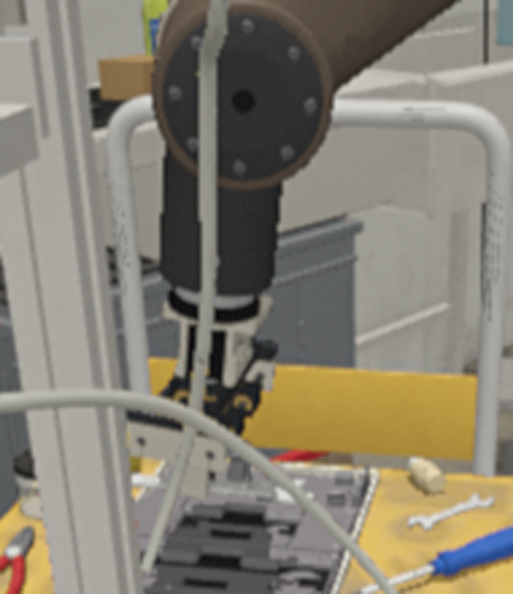

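Run:
```python
from h import *
o=-C["top"]["camera_from_world"][:3,:3].T@C["top"]["camera_from_world"][:3,3]
for px in((268,203),(262,207),(250,210),(240,210)):
    A=back("top",np.array(px)*.64-.18,0)[0];d=A-o
    for y in(.15,.17,.187,.205):
        P=o+d*(y-o[1])/d[1];print(px,P.round(3),((proj("side",P)[0]+.18)/.64).round(0))
```

```text
(268, 203) [0.651 0.15  0.226] [256. 259.]
(268, 203) [0.692 0.17  0.113] [227. 346.]
(268, 203) [0.728 0.187 0.018] [205. 413.]
(268, 203) [ 0.765  0.205 -0.083] [183. 478.]
(262, 207) [0.631 0.15  0.266] [270. 228.]
(262, 207) [0.67  0.17  0.159] [241. 316.]
(262, 207) [0.703 0.187 0.068] [218. 383.]
(262, 207) [ 0.738  0.205 -0.028] [197. 449.]
(250, 210) [0.601 0.15  0.338] [291. 168.]
(250, 210) [0.636 0.17  0.24 ] [262. 256.]
(250, 210) [0.666 0.187 0.157] [239. 325.]
(250, 210) [0.698 0.205 0.069] [217. 392.]
(240, 210) [0.583 0.15  0.389] [304. 121.]
(240, 210) [0.616 0.17  0.298] [275. 209.]
(240, 210) [0.644 0.187 0.22 ] [252. 278.]
(240, 210) [0.673 0.205 0.138] [230. 346.]
```

```bash
python3 -c "
from h import *
o=telemetry.get_obs();print(o['tau'],o['qvel'],o['tool_pos'],o['clock'])"
```

```text
[ -0.56486573 -55.03794909  26.76011324   6.27368957   0.52789394
   0.15420179] [ 1.36985612 -2.5192864  -2.77866514 -0.12446081 -0.030345   -1.74003808] [ 0.67311926 -0.04767697  0.0982127 ] 5.3667
```

```bash
python3 go.py .478 .033 .10 -180.8 -8 .478 .033 .0025 -127 -8
```

```text
t 5.37 p [ 0.6731 -0.0477  0.0982] rpy [-179.89    7.88  179.73] F [-0.8 -0.5 -1.7] open 0.0194 j [  13.6   22.1  -16.8    2.9  -43.5 -105.9]
shift [19.34  7.97 -2.87] rows>= 5.1 then turn [-0.  -0.1  0.5]
shift [ 1.36 -0.    9.66] rows>= 2.3 then turn [ -7.5   0.  -53.3]
```

>>> {"op": "step_arm", "data": {
  "plan": "1 3.22 1.33 -0.48 0 0 0;1 3.22 1.33 -0.48 0 0 0;1 3.22 1.33 -0.48 0 0 0;1 3.22 1.33 -0.48 0 0 0;1 3.22 1.33 -0.48 0 0 0;1 3.22 1.33 -0.48 0 0 0"
}}

```text
clock: 5.87
tool_pos: [0.4755, 0.0347, 0.1014]
orientation: [-179.9, 8.0, 179.8]
force: [-0.6, 1.0, 0.6]
opening: 0.0196
```

>>> {"op": "step_arm", "data": {
  "plan": "1 0.12 0 0.85 -0.94 0 -6.66;1 0.12 0 0.85 -0.94 0 -6.66;1 0.12 0 0.85 -0.94 0 -6.66;1 0.12 0 0.85 -0.94 0 -6.66;1 0.12 0 0.85 -0.94 0 -6.66;1 0.12 0 0.85 -0.94 0 -6.66;1 0.12 0 0.85 -0.94 0 -6.66;1 0.12 0 0.85 -0.94 0 -6.66;1 0 0 0 0 0 0;1 0 0 0 0 0 0"
}}

```text
clock: 6.7
tool_pos: [0.4774, 0.0343, 0.0329]
orientation: [-180.0, 7.9, -126.8]
force: [0.3, 0.3, -1.5]
opening: 0.0195
```

```bash
python3 go.py .478 .033 .0025 -127 -8
```

```text
t 6.7 p [0.4774 0.0343 0.0329] rpy [-179.99    7.93 -126.77] F [ 0.3  0.3 -1.5] open 0.0195 j [ 24.3  12.9 -38.6  -7.3 -31.7 -55.1]
shift [ 0.49 -0.12  3.  ] rows>= 0.7 then turn [ 0.  -0.1  0.2]
```

>>> {"op": "step_arm", "data": {
  "plan": "1 0.14 0 1 0 0 0;1 0.14 0 1 0 0 0;1 0.1 0 0.7 0 0 0;1 0.03 0 0.25 0 0 0;1 0 0 0 0 0 0;5 0 0 0 0 0 0;5 0 0 0 0 0 0;5 0 0 0 0 0 0;5 0 0 -1 0 0 0;5 0 0 0 0 -5.5 0;5 0 0 0 0 -5.5 0;5 0 0 0 0 0 0"
}}

```text
clock: 7.7
tool_pos: [0.4753, 0.033, 0.0133]
orientation: [179.9, 18.0, -126.6]
force: [0.1, -1.1, 0.3]
opening: 0.0497
```

```bash
python3 go.py .478 .033 .004 -127 -19;  python3 look.py 5 side 210 130 350 290
```

```text
t 7.7 p [0.4753 0.033  0.0133] rpy [ 179.87   18.02 -126.65] F [ 0.1 -1.1  0.3] open 0.0497 j [ 16.5  13.7 -37.3 -24.7 -26.7 -32.2]
shift [ 0.13 -0.21  0.93] rows>= 0.2 then turn [ 0.2 -1.   0.3]
side 5 scale 3.75
```

View pics/side5.png

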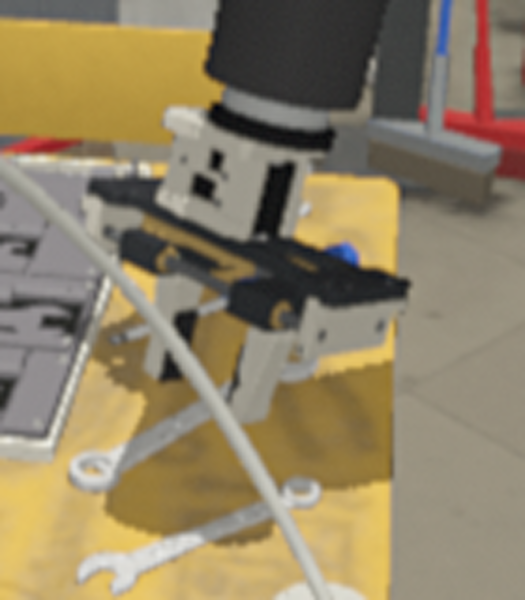

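>>> {"op": "step_arm", "data": {
  "plan": "5 0.08 -0.08 0.5 0 -1 0;5 0.05 -0.08 0.42 0 0 0;5 0 0 0 0 0 0"
}}

```text
clock: 8.0
tool_pos: [0.4791, 0.0332, 0.0033]
orientation: [179.9, 18.6, -126.7]
force: [0.1, 0.7, 0.1]
opening: 0.05
```

```bash
python3 go.py .478 .033 .004 -127 -19
```

```text
t 8.0 p [0.4791 0.0332 0.0033] rpy [ 179.88   18.61 -126.68] F [0.1 0.7 0.1] open 0.05 j [ 15.6  15.1 -36.7 -26.9 -25.8 -29.2]
shift [ 0.05  0.08 -0.09] rows>= 0.0 then turn [ 0.2 -0.4  0.3]
```

>>> {"op": "step_arm", "data": {
  "plan": "1 0 0 0 0 0 0;1 0 0 0 0 0 0;1 0 0 0 0 0 0;1 0 0 0 0 0 0;1 0 0 0 0 0 0;1 0 0 0 0 0 0;1 -0.65 0 -1.9 0 0 0;1 -0.98 0 -2.84 0 0 0;1 -0.98 0 -2.84 0 0 0;1 -0.65 0 -1.9 0 0 0"
}}

```text
clock: 8.83
tool_pos: [0.4796, 0.0335, 0.1061]
orientation: [180.0, 18.7, -126.6]
force: [0.2, 0.5, -0.9]
opening: 0.0192
```

>>> {"op": "step_arm", "data": {
  "plan": "1 0 0 0 2.2 0 6.4;1 0 0 0 2.2 0 6.4;1 0 0 0 2.2 0 6.4;1 0 0 0 2.2 0 6.4;1 0 0 0 2.2 0 6.4;1 0 0 0 2.2 0 6.4;1 0 0 0 2.2 0 6.4;1 0 0 0 2.2 0 6.4;1 0 0 0 0 0 0"
}}

```text
clock: 9.58
tool_pos: [0.4787, 0.0286, 0.1031]
orientation: [-179.4, 18.2, -167.5]
force: [-0.6, -0.8, -0.7]
opening: 0.019
```

```bash
python3 go.py .672 -.048 .09 -180.8 -19;  python3 look.py 6 side 100 0 400 300 top 60 80 380 280
```

```text
t 9.58 p [0.4787 0.0286 0.1031] rpy [-179.41   18.24 -167.45] F [-0.6 -0.8 -0.7] open 0.019 j [  31.1   -0.9  -54.8   18.7  -19.9 -125.4]
shift [-15.93 -11.6    6.75] rows>= 5.0 then turn [ 3.7 -0.7 12.7]
side 6 scale 2.0
top 6 scale 2.5
```

View pics/side6.png

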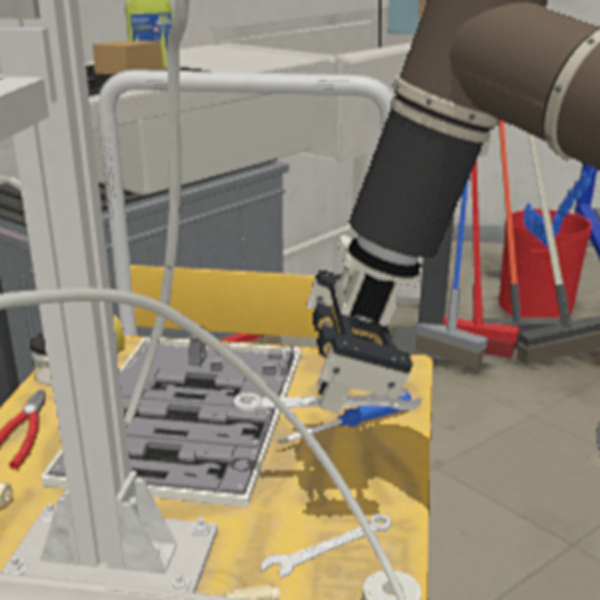

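View pics/top6.png

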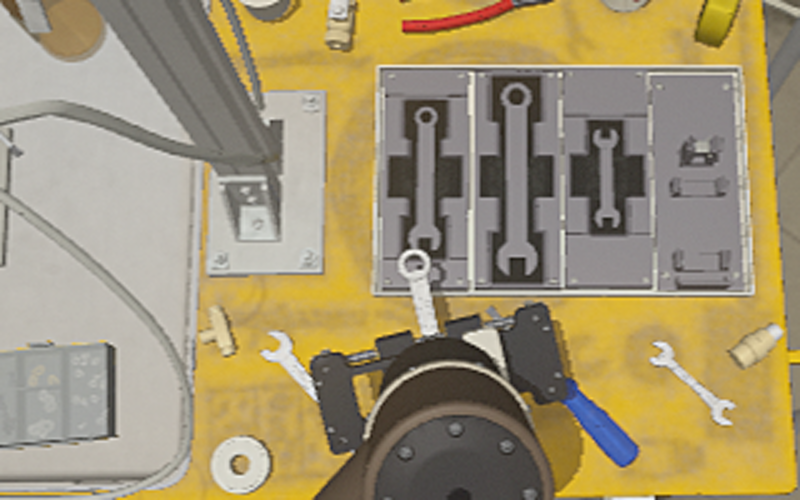

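>>> {"op": "step_arm", "data": {
  "plan": "1 -2.28 -1.66 0.96 0 0 0;1 -2.28 -1.66 0.96 0 0 0;1 -2.28 -1.66 0.96 0 0 0;1 -2.28 -1.66 0.96 0 0 0;1 -2.28 -1.66 0.96 0 0 0;1 -2.28 -1.66 0.96 0 0 0;1 -2.28 -1.66 0.96 0 0 0;1 0 0 0 1.2 -0.2 4.2;1 0 0 0 1.2 -0.2 4.2;1 0 0 0 1.2 -0.2 4.2;1 0 0 0 0 0 0;1 0 0 0 0 0 0"
}}

```text
clock: 10.68
tool_pos: [0.6732, -0.0471, 0.0904]
orientation: [-180.0, 18.9, 179.9]
force: [0.2, 0.1, -0.8]
opening: 0.0193
```

```bash
python3 look.py 7 side 100 0 400 300 top 150 50 380 220;python3 go.py .672 -.048 .012 -180.8 -19
```

```text
side 7 scale 2.0
top 7 scale 3.478
t 10.78 p [ 0.6738 -0.0471  0.0911] rpy [179.97  18.96 179.79] F [-0.  -1.1  0.1] open 0.0192 j [  14.9   17.9  -31.1   12.4  -23.2 -115.8]
shift [ 2.74 -0.1   7.42] rows>= 1.9 then turn [ 0.2 -0.   0.6]
```

View pics/side7.png

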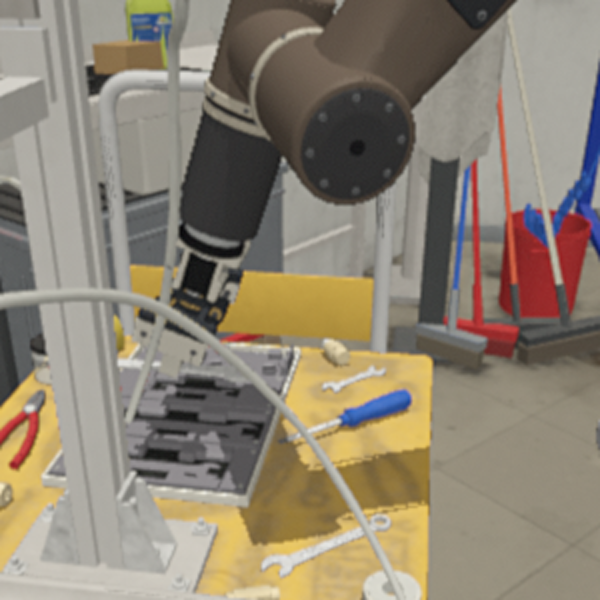

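View pics/top7.png

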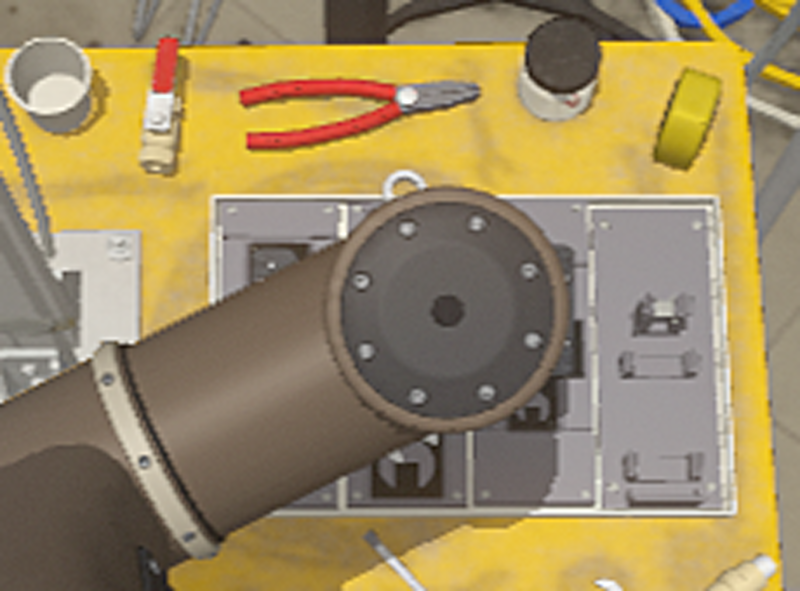

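Run:
```python
from h import *
f=lambda p:crop(p,(150,50),3.478)
print(back("top",f([(404,171),(404,189),(386,187),(422,187)]),.092).round(4))
```

```text
[[ 0.7746 -0.047   0.092 ]
 [ 0.7616 -0.0467  0.092 ]
 [ 0.7632 -0.0345  0.092 ]
 [ 0.7628 -0.0589  0.092 ]]
```

>>> {"op": "step_arm", "data": {
  "plan": "1 0.55 -0.03 1.49 0.2 0 0.6;1 0.55 -0.03 1.49 0 0 0;1 0.55 -0.03 1.49 0 0 0;1 0.55 0 1.49 0 0 0;1 0.18 0 0.49 0 0 0;1 0.18 0 0.49 0 0 0;1 0.15 0 0.45 0 0 0;1 0 0 0 0 0 0;1 0 0 0 0 0 0"
}}

```text
clock: 11.53
tool_pos: [0.6726, -0.0493, 0.0134]
orientation: [179.9, 18.8, 179.0]
force: [0.1, -0.3, -0.9]
opening: 0.0192
```

```bash
python3 look.py 8 top 150 50 380 220 side 130 100 280 220;python3 go.py .672 -.048 .011 -180.8 -19
```

```text
top 8 scale 3.478
side 8 scale 5.0
t 11.63 p [ 0.6732 -0.0485  0.014 ] rpy [179.88  18.9  178.95] F [-0.6  0.8 -0.9] open 0.019 j [  10.4   23.4  -43.9   40.6   -5.5 -141.3]
shift [0.21 0.04 0.25] rows>= 0.1 then turn [ 0.  -0.1 -0.2]
```

View pics/top8.png

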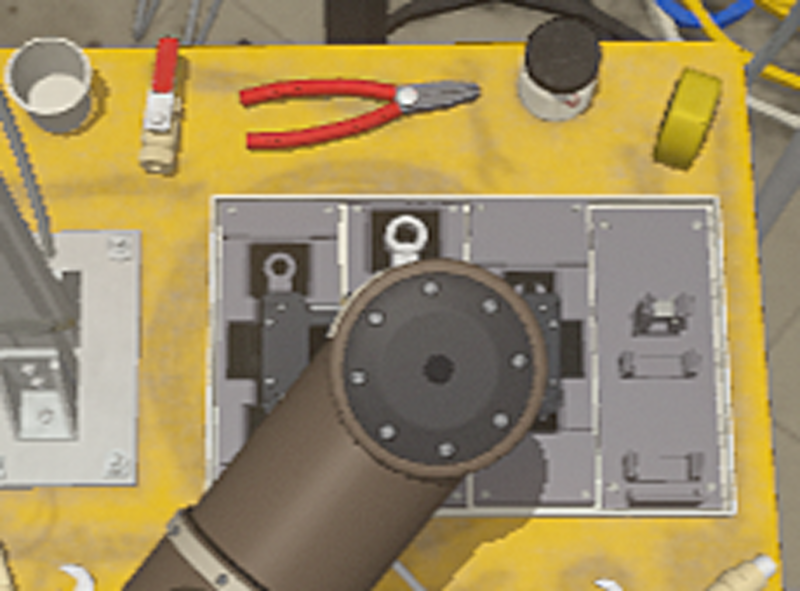

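View pics/side8.png

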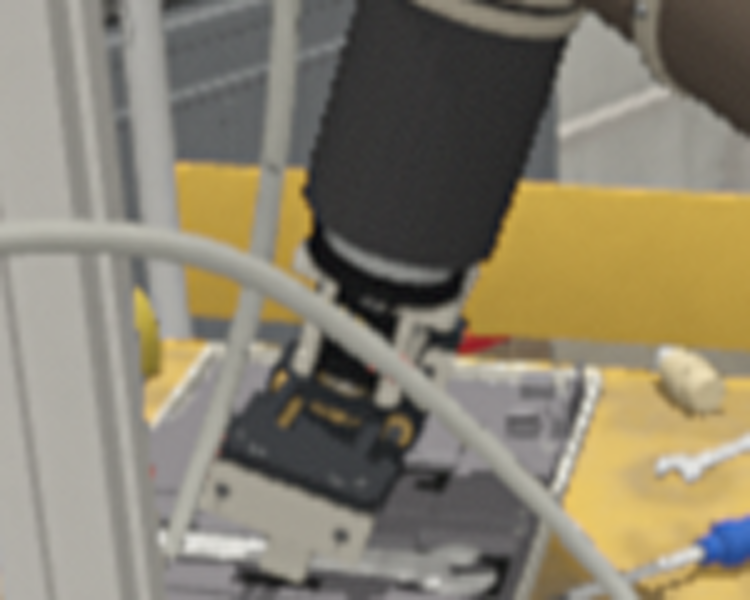

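>>> {"op": "step_arm", "data": {
  "plan": "1 0.06 0 0.16 0 0 0;1 0.02 0 0.07 0 0 0;1 0 0 0 0 0 0;2.6 0 0 0 0 0 0;2.6 0 0 0 0 0 0;2.6 0 0 0 0 0 0"
}}

```text
clock: 12.13
tool_pos: [0.6728, -0.0482, 0.0116]
orientation: [179.8, 18.8, 178.9]
force: [0.2, -0.5, -0.2]
opening: 0.0258
```

```bash
python3 go.py .672 -.048 .011 -180.8 -19 .672 -.048 .1 -180.8 -19
```

```text
t 12.13 p [ 0.6728 -0.0482  0.0116] rpy [179.81  18.76 178.93] F [ 0.2 -0.5 -0.2] open 0.0258 j [  10.3   23.6  -43.9   40.8   -5.3 -141.5]
shift [0.09 0.01 0.03] rows>= 0.0 then turn [ 0.1 -0.2 -0.3]
shift [-2.9   0.   -8.42] rows>= 2.1 then turn [0. 0. 0.]
```

>>> {"op": "step_arm", "data": {
  "plan": "2.6 -0.33 0 -0.95 0 0 0;2.6 -0.65 0 -1.9 0 0 0;2.6 -0.97 0 -2.8 0 0 0;2.6 -0.97 0 -2.8 0 0 0;2.6 0 0 0 0 3.8 0;2.6 0 0 0 0 0 0"
}}

```text
clock: 12.63
tool_pos: [0.6782, -0.0499, 0.1026]
orientation: [180.0, 15.3, 179.0]
force: [2.3, 0.2, 0.3]
opening: 0.0262
```

```bash
python3 go.py .50 0 .15 -180.8 -15 .462 .1475 .06 -130 -15;python3 look.py 9 top 150 50 380 220
```

```text
t 12.63 p [ 0.6782 -0.0499  0.1026] rpy [179.98  15.33 178.96] F [2.3 0.2 0.3] open 0.0262 j [  14.4   18.9  -24.7    7.6  -31.9 -111.4]
shift [16.02  4.67 -9.3 ] rows>= 4.6 then turn [-0.   0.3 -0.2]
shift [ 6.2  14.7   7.66] rows>= 4.2 then turn [-13.1   0.  -49.1]
top 9 scale 3.478
```

View pics/top9.png

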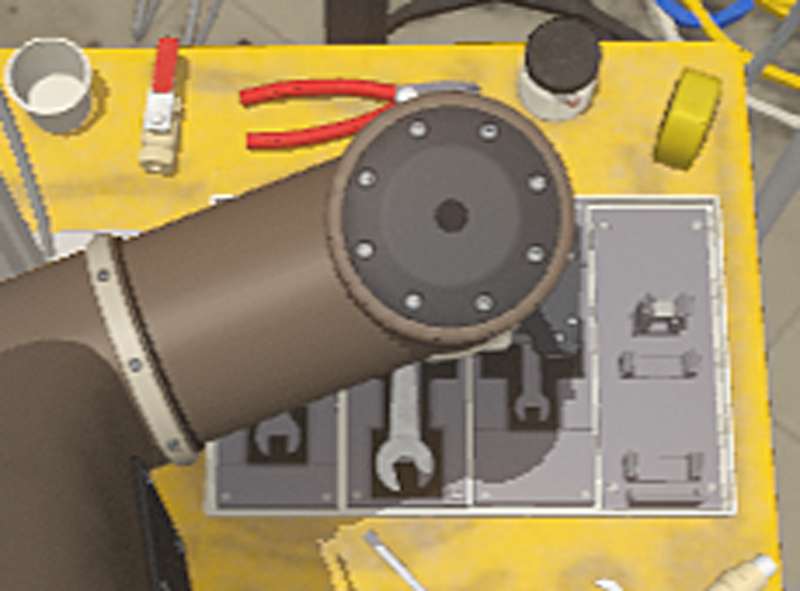

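>>> {"op": "step_arm", "data": {
  "plan": "5 3.2 0.93 -1.86 0 0 0;5 3.2 0.93 -1.86 0 0 0;5 3.2 0.93 -1.86 0 0 0;5 3.2 0.93 -1.86 0 0 0;5 3.2 0.93 -1.86 0 0 0;5 0 0 0 0 0 0"
}}

```text
clock: 13.18
tool_pos: [0.491, -0.0021, 0.1462]
orientation: [-179.9, 15.1, 178.9]
force: [0.2, -0.9, -1.1]
opening: 0.0492
```

>>> {"op": "step_arm", "data": {
  "plan": "5 0 0 0 -1.64 0 -6.14;5 0 0 0 -1.64 0 -6.14;5 0 0 0 -1.64 0 -6.14;5 0 0 0 -1.64 0 -6.14;5 0 0 0 -1.64 0 -6.14;5 0 0 0 -1.64 0 -6.14;5 0 0 0 -1.64 0 -6.14;5 0 0 0 -1.64 0 -6.14;5 0 0 0 0 0 0"
}}

```text
clock: 13.93
tool_pos: [0.4969, -0.0025, 0.1452]
orientation: [-179.8, 14.9, -130.3]
force: [1.0, 0.3, -0.0]
opening: 0.0499
```

```bash
python3 go.py .462 .1475 .06 -130 -15
```

```text
t 13.93 p [ 0.4969 -0.0025  0.1452] rpy [-179.77   14.9  -130.26] F [ 1.   0.3 -0. ] open 0.0499 j [ 15.4   3.1 -30.5 -11.7 -44.5 -48.2]
shift [-6.69 12.4  10.54] rows>= 4.2 then turn [-0.3 -0.1 -0.2]
```

>>> {"op": "step_arm", "data": {
  "plan": "5 -1.34 2.48 2.1 0 0 0;5 -1.34 2.48 2.1 0 0 0;5 -1.34 2.48 2.1 0 0 0;5 -1.34 2.48 2.1 0 0 0;5 -1.34 2.48 2.1 0 0 0;5 0 0 0 0 0 0"
}}

```text
clock: 14.43
tool_pos: [0.4597, 0.1509, 0.0587]
orientation: [-179.9, 14.8, -130.6]
force: [-1.2, -0.3, 0.2]
opening: 0.0503
```

```bash
python3 go.py .462 .1475 .02 -130 -15; python3 look.py 10 side 180 60 400 310 top 60 150 300 300
```

```text
t 14.43 p [0.4597 0.1509 0.0587] rpy [-179.89   14.77 -130.6 ] F [-1.2 -0.3  0.2] open 0.0503 j [ 39.3   7.4 -43.3  -5.8 -24.8 -75. ]
shift [ 1.09 -0.39  3.72] rows>= 0.9 then turn [-0.3 -0.2 -0.6]
side 10 scale 2.4
top 10 scale 3.333
```

View pics/side10.png

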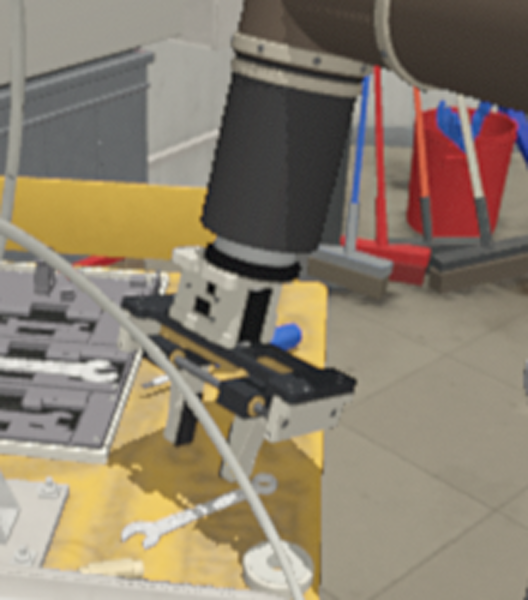

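View pics/top10.png

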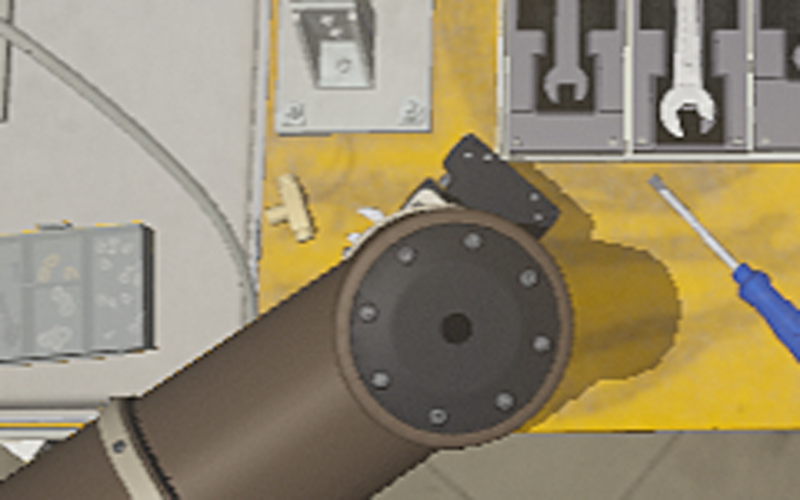

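>>> {"op": "step_arm", "data": {
  "plan": "5 0.55 -0.2 1.86 0 0 0;5 0.55 -0.19 1.86 0 0 -0.5;5 0.22 0 0.8 0 0 0;5 0.12 0 0.45 0 0 0;5 0 0 0 0 0 0;5 0 0 0 0 0 0"
}}

```text
clock: 15.03
tool_pos: [0.4653, 0.1452, 0.0108]
orientation: [-179.7, 15.0, -130.1]
force: [0.6, 0.1, 0.6]
opening: 0.0501
```

```bash
python3 go.py .462 .1475 .003 -130 -15; python3 look.py 11 side 210 160 330 290
```

```text
t 15.03 p [0.4653 0.1452 0.0108] rpy [-179.68   14.99 -130.07] F [0.6 0.1 0.6] open 0.0501 j [ 37.9  13.3 -44.4  -9.2 -17.8 -69.6]
shift [0.24 0.41 0.74] rows>= 0.2 then turn [-0.3 -0.  -0.1]
side 11 scale 4.615
```

View pics/side11.png

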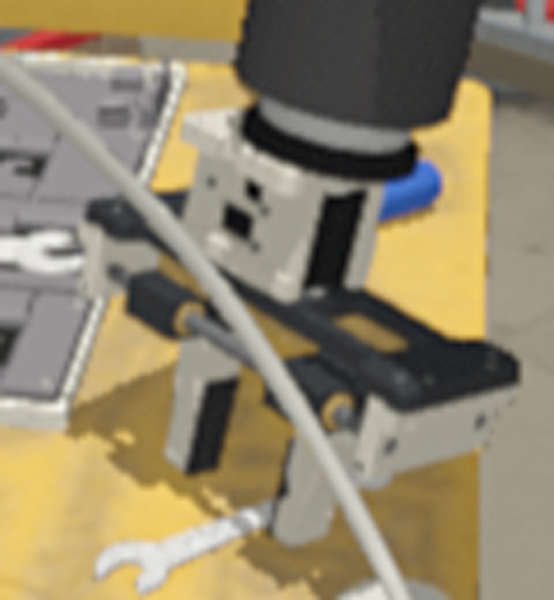

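>>> {"op": "step_arm", "data": {
  "plan": "5 0.1 0.4 0.3 0 0 0;5 0.12 0 0.42 0 0 0;5 0 0 0 0 0 0"
}}

```text
clock: 15.33
tool_pos: [0.4616, 0.1481, 0.0027]
orientation: [-179.7, 15.0, -130.0]
force: [0.0, 1.0, 0.5]
opening: 0.0499
```

>>> {"op": "step_arm", "data": {
  "plan": "1 0 0 0 0 0 0;1 0 0 0 0 0 0;1 0 0 0 0 0 0;1 0 0 0 0 0 0;1 0 0 0 0 0 0;1 0 0 0 0 0 0;1 0 0 0 0 0 0"
}}

```text
clock: 15.92
tool_pos: [0.4619, 0.1479, 0.0029]
orientation: [-179.7, 15.0, -130.0]
force: [-0.6, -0.8, 0.7]
opening: 0.0141
```

```bash
python3 go.py .462 .1475 .003 -130 -15; python3 look.py 12 side 210 160 330 290
```

```text
t 15.92 p [0.4619 0.1479 0.0029] rpy [-179.68   14.99 -129.98] F [-0.6 -0.8  0.7] open 0.0141 j [ 38.5  14.1 -45.   -9.5 -16.3 -69.8]
shift [ 0.02 -0.04 -0.01] rows>= 0.0 then turn [-0.3 -0.   0. ]
side 12 scale 4.615
```

View pics/side12.png

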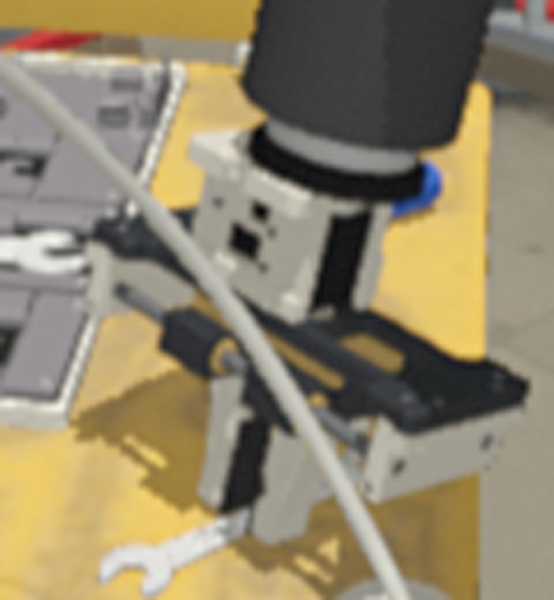

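>>> {"op": "step_arm", "data": {
  "plan": "1 -0.26 0 -0.97 0 0 0;1 -0.52 0 -1.93 0 0 0;1 -0.78 0 -2.9 0 0 0;1 -0.78 0 -2.9 0 0 0;1 0 0 0 0 0 0"
}}

```text
clock: 16.38
tool_pos: [0.4642, 0.1499, 0.0992]
orientation: [-179.5, 15.4, -129.9]
force: [0.5, 0.7, 0.6]
opening: 0.0137
```

```bash
python3 go.py .50 0.02 .12 -130 -15 .673 .042 .09 -180.8 -15; python3 look.py 13 side 180 100 330 270
```

```text
t 16.38 p [0.4642 0.1499 0.0992] rpy [-179.49   15.45 -129.86] F [0.5 0.7 0.6] open 0.0137 j [ 38.9   3.4 -40.9  -4.9 -30.5 -74.9]
shift [  6.85 -11.1   -3.95] rows>= 3.3 then turn [-0.5  0.4  0.1]
shift [-11.59 -11.84   6.21] rows>= 4.2 then turn [13.1 -0.  49.1]
side 13 scale 3.529
```

View pics/side13.png

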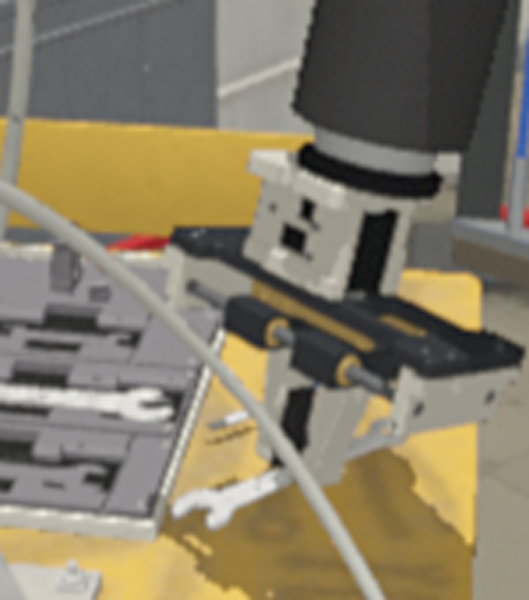

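>>> {"op": "step_arm", "data": {
  "plan": "1 1.71 -2.78 -0.99 0 0 0;1 1.71 -2.78 -0.99 0 0 0;1 1.71 -2.78 -0.99 0 0 0;1 1.71 -2.78 -0.99 0 0 0;1 0 0 0 0 0 0;1 0 0 0 1.64 0 6.14;1 0 0 0 1.64 0 6.14;1 0 0 0 1.64 0 6.14;1 0 0 0 1.64 0 6.14;1 0 0 0 1.64 0 6.14;1 0 0 0 1.64 0 6.14;1 0 0 0 0 0 0"
}}

```text
clock: 17.43
tool_pos: [0.496, 0.0181, 0.1133]
orientation: [-179.8, 15.0, -167.1]
force: [-1.3, -0.4, -0.6]
opening: 0.0136
```

```bash
python3 go.py .673 .042 .09 -180.8 -15; python3 look.py 14 side 180 100 330 270 top 150 120 380 270
```

```text
t 17.43 p [0.496  0.0181 0.1133] rpy [-179.76   15.02 -167.06] F [-1.3 -0.4 -0.6] open 0.0136 j [  28.     1.7  -45.7    8.6  -28.4 -112.1]
shift [-16.57  -1.6    6.86] rows>= 4.3 then turn [ 3.3  0.  13.3]
side 14 scale 3.529
top 14 scale 3.478
```

View pics/side14.png

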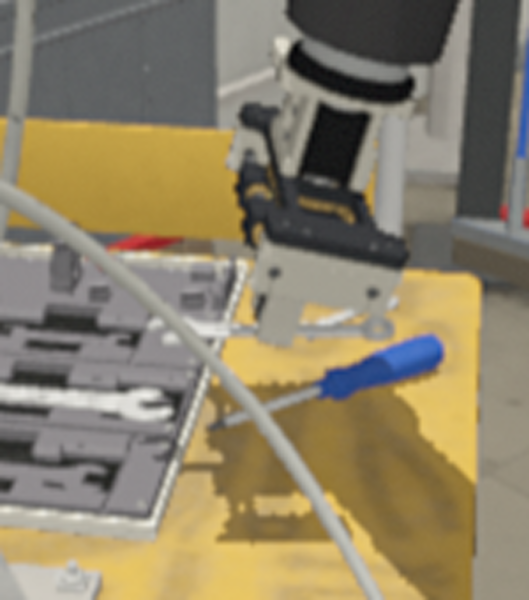

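View pics/top14.png

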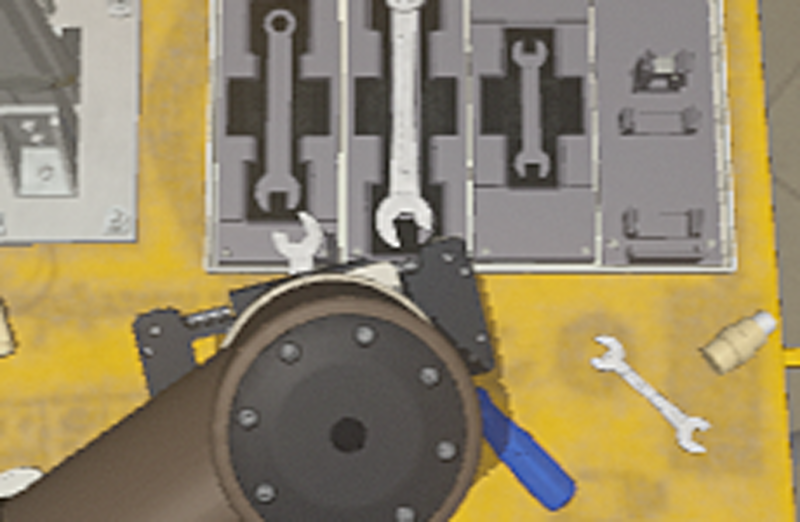

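>>> {"op": "step_arm", "data": {
  "plan": "1 -3.3 -0.32 1.37 0 0 0;1 -3.3 -0.32 1.37 0 0 0;1 -3.3 -0.32 1.37 0 0 0;1 -3.3 -0.32 1.37 0 0 0;1 -3.3 -0.32 1.37 0 0 0;1 0 0 0 1.1 0 4.4;1 0 0 0 1.1 0 4.4;1 0 0 0 1.1 0 4.4;1 0 0 0 0 0 0;1 0 0 0 0 0 0"
}}

```text
clock: 18.37
tool_pos: [0.6733, 0.043, 0.0904]
orientation: [-180.0, 15.1, 180.0]
force: [-0.8, 0.3, -0.6]
opening: 0.0139
```

```bash
python3 go.py .673 .042 .01 -180.8 -15; python3 look.py 15 side 100 0 330 270 top 100 50 350 240
```

```text
t 18.37 p [0.6733 0.043  0.0904] rpy [-179.96   15.08  180.  ] F [-0.8  0.3 -0.6] open 0.0139 j [  23.3   19.3  -27.5   12.   -29.8 -123.1]
shift [ 2.12 -0.09  7.76] rows>= 1.9 then turn [0.2 0.1 0.8]
side 15 scale 2.222
top 15 scale 3.158
```

View pics/side15.png

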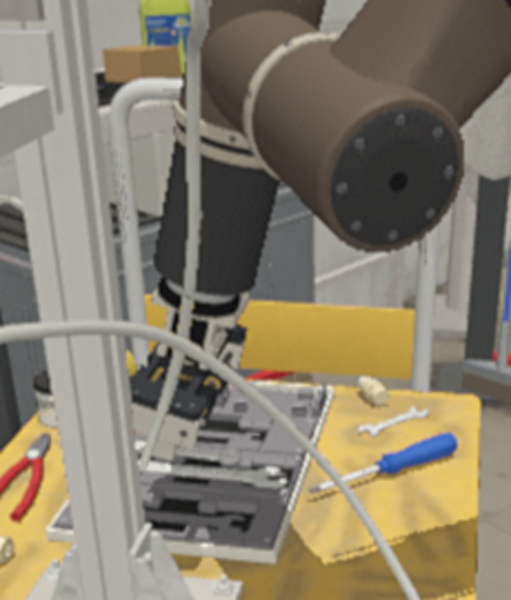

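View pics/top15.png

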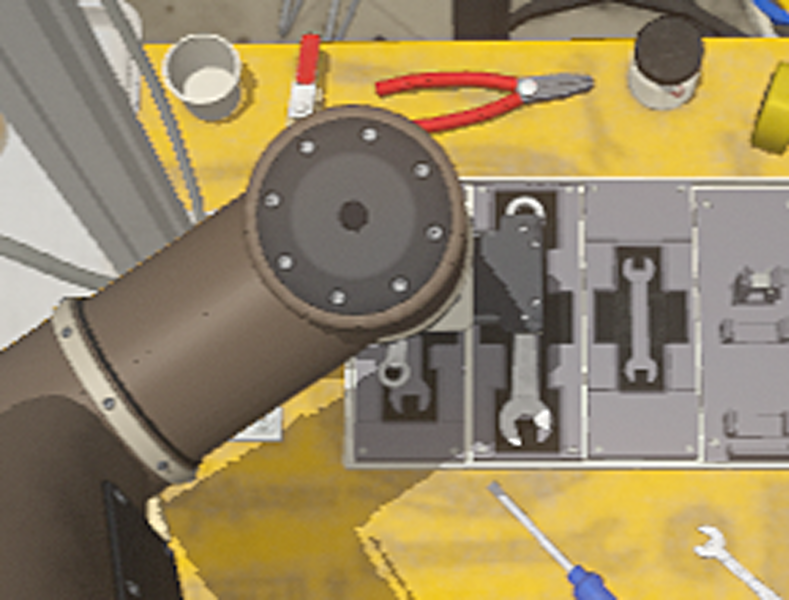

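Run:
```python
from h import *
im=cv2.imread("pics/top15_raw.png")[140:185,205:250];cv2.imwrite("pics/z15.png",cv2.resize(im,None,fx=12,fy=12,interpolation=cv2.INTER_CUBIC))
f=lambda p:crop(p,(100,50),3.158)
print(back("top",f([(394,372),(393,388),(405,345)]),.091).round(4))
P=np.array([[.673-.0765,.042,.091],[.673-.065,.042,.091],[.673-.05,.042,.091]]);print((proj("top",P)-[100,50]+.5)*3.158-.5)
```

```text
[[0.6083 0.0508 0.091 ]
 [0.5963 0.0515 0.091 ]
 [0.6285 0.0428 0.091 ]]
[[406.21619054 387.60462673]
 [406.17748957 372.20474572]
 [406.12729325 352.23064539]]
```

View pics/z15.png

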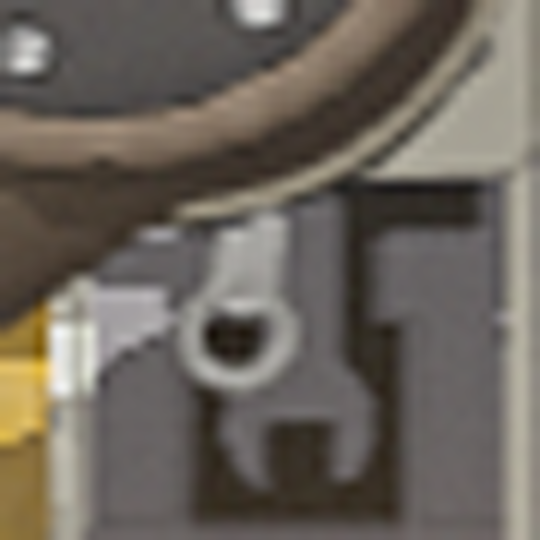

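>>> {"op": "step_arm", "data": {
  "plan": "1 0 0 0 -1 0 -3.7;1 0 0 0 -1 0 -3.7;1 0.55 0 2.0 0 0 0;1 0.27 0 1 0 0 0;1 0 0 0 0 0 0;1 0 0 0 0 0 0"
}}

```text
clock: 18.97
tool_pos: [0.6732, 0.0428, 0.0598]
orientation: [-180.0, 15.1, -172.6]
force: [-0.2, 0.6, -0.9]
opening: 0.014
```

```bash
python3 go.py .673 .042 .01 -173.1 -15; python3 look.py 16 side 100 50 330 270 top 100 50 350 240
python3 - <<'E'
import cv2
im=cv2.imread("pics/top16_raw.png")[120:200,195:260];cv2.imwrite("pics/z16.png",cv2.resize(im,None,fx=7.4,fy=7.4,interpolation=cv2.INTER_CUBIC))
E
```

```text
t 18.97 p [0.6732 0.0428 0.0598] rpy [-179.98   15.1  -172.57] F [-0.2  0.6 -0.9] open 0.014 j [  22.2   21.6  -27.9    8.7  -26.2 -112.1]
shift [ 1.33 -0.07  4.8 ] rows>= 1.2 then turn [0.1 0.1 0.5]
side 16 scale 2.727
top 16 scale 3.158
```

View pics/z16.png

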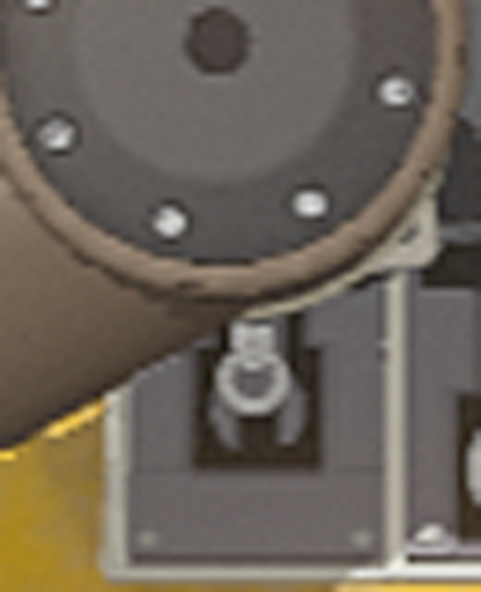

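View pics/side16.png

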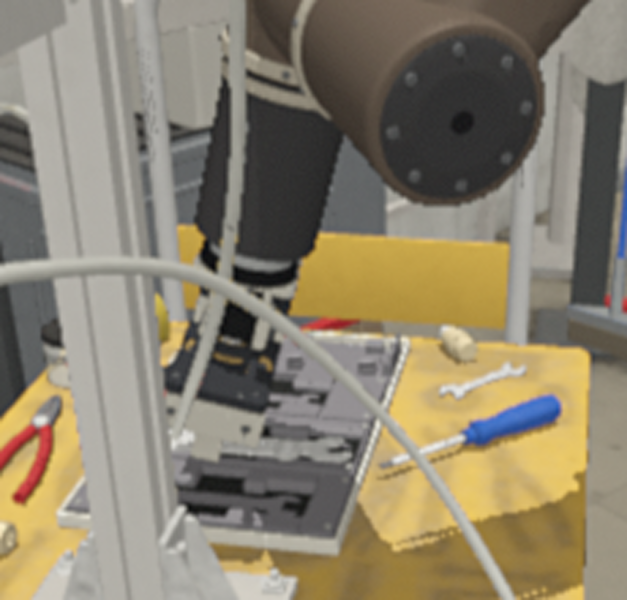

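Run:
```python
from h import *
print(back("top",crop([(252,378),(252,415),(250,330)],(195,120),7.4),.061).round(4))
```

```text
[[0.6088 0.0426 0.061 ]
 [0.5967 0.0427 0.061 ]
 [0.6246 0.0432 0.061 ]]
```

>>> {"op": "step_arm", "data": {
  "plan": "1 0.4 -0.03 1.45 0 0 0.5;1 0.4 -0.03 1.45 0 0 0;1 0.13 0 0.48 0 0 0;1 0.13 0 0.48 0 0 0;1 0.13 0 0.48 0 0 0;1 0.13 0 0.44 0 0 0;1 0 0 0 0 0 0;1 0 0 0 0 0 0"
}}

```text
clock: 19.73
tool_pos: [0.6734, 0.0427, 0.0106]
orientation: [179.9, 15.2, -173.2]
force: [-0.8, 0.5, -0.1]
opening: 0.0138
```

```bash
python3 go.py .673 .042 .01 -173.1 -15; python3 look.py 17 side 130 100 280 220 top 100 50 350 240
```

```text
t 19.73 p [0.6734 0.0427 0.0106] rpy [ 179.87   15.16 -173.16] F [-0.8  0.5 -0.1] open 0.0138 j [  22.    25.4  -31.4   11.8  -18.8 -115.9]
shift [ 0.06 -0.06  0.04] rows>= 0.0 then turn [ 0.1  0.2 -0.1]
side 17 scale 5.0
top 17 scale 3.158
```

View pics/side17.png

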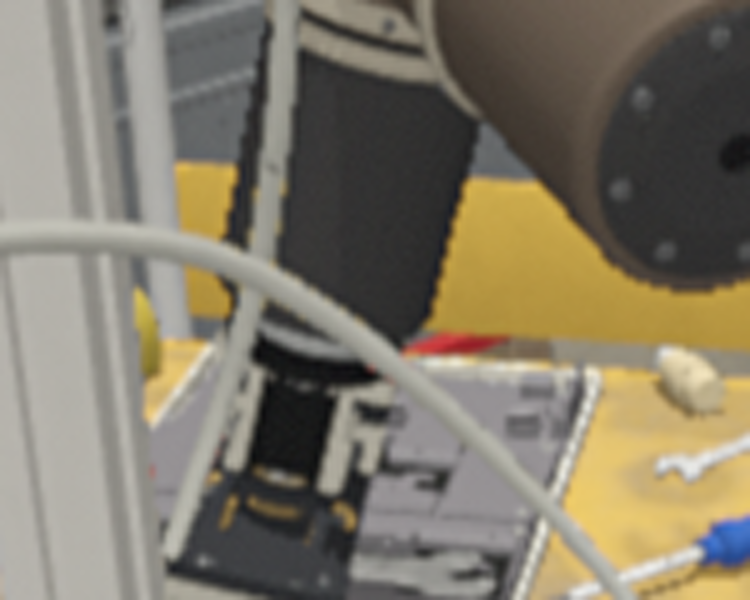

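View pics/top17.png

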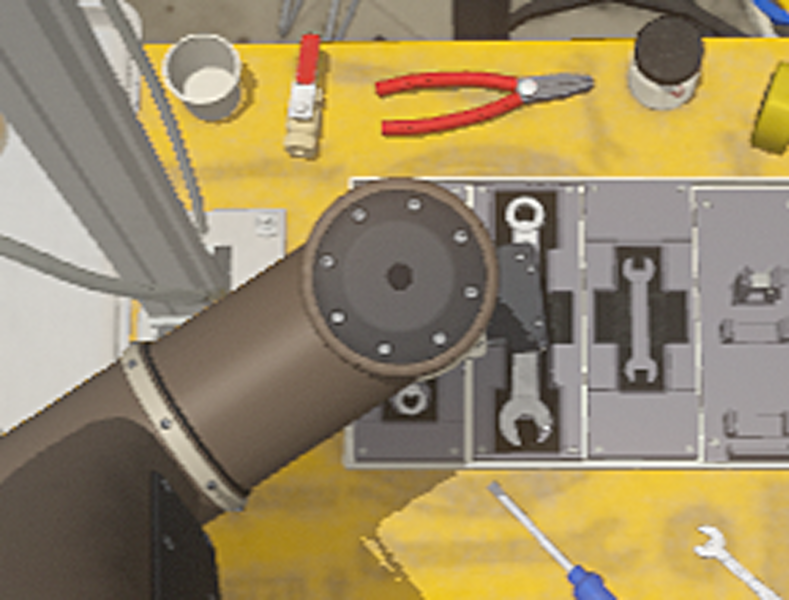

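>>> {"op": "step_arm", "data": {
  "plan": "1 0.02 0 0.06 0 0 0;1 0 0 0 0 0 0;2.3 0 0 0 0 0 0;2.3 0 0 0 0 0 0;2.3 0 0 0 0 0 0;2.3 0 0 0 0 0 0;2.3 -0.13 0 -0.48 0 0 0;2.3 -0.26 0 -0.97 0 0 0;2.3 -0.52 0 -1.93 0 0 0;2.3 -0.78 0 -2.9 0 0 0;2.3 -0.78 0 -2.9 0 0 0;2.3 0 0 0 0 0 0"
}}

```text
clock: 20.83
tool_pos: [0.6767, 0.0436, 0.1122]
orientation: [179.8, 15.7, -173.1]
force: [1.1, 0.4, 2.3]
opening: 0.0231
```

```bash
python3 go.py .50 -.10 .15 -173 0 .467 -.213 .06 -135.5 0
```

```text
t 20.83 p [0.6767 0.0436 0.1122] rpy [ 179.78   15.69 -173.11] F [1.1 0.4 2.3] open 0.0231 j [  22.3   18.   -24.5    7.3  -32.5 -110.9]
shift [ 17.53 -12.1   -8.9 ] rows>= 5.5 then turn [ 0.2 15.7 -0.1]
shift [  4.65 -10.81   9.  ] rows>= 3.6 then turn [  0.    0.  -37.5]
```

>>> {"op": "step_arm", "data": {
  "plan": "2.6 2.92 -2.02 -1.48 0 0 0;2.6 2.92 -2.02 -1.48 0 0 0;2.6 2.92 -2.02 -1.48 0 0 0;2.6 2.92 -2.02 -1.48 0 0 0;2.6 2.92 -2.02 -1.48 0 0 0;2.6 2.92 -2.02 -1.48 0 0 0;2.6 0 0 0 0 5.2 0;2.6 0 0 0 0 5.2 0;2.6 0 0 0 0 5.2 0;2.6 0 0 0 0 0 0"
}}

```text
clock: 21.67
tool_pos: [0.4993, -0.1009, 0.1452]
orientation: [179.9, -0.6, -173.1]
force: [1.6, 0.5, 0.9]
opening: 0.0261
```

>>> {"op": "step_arm", "data": {
  "plan": "2.6 0 0 0 0 0 -6.25;2.6 0 0 0 0 0 -6.25;2.6 0 0 0 0 0 -6.25;2.6 0 0 0 0 0 -6.25;2.6 0 0 0 0 0 -6.25;2.6 0 0 0 0 0 -6.25;2.6 0 0 0 0 0 0"
}}

```text
clock: 22.25
tool_pos: [0.4965, -0.1009, 0.1445]
orientation: [179.6, -0.2, -135.4]
force: [0.1, -0.9, 0.4]
opening: 0.026
```

```bash
python3 go.py .467 -.213 .05 -135.5 0; python3 look.py 18 top 140 90 380 270
```

```text
t 22.25 p [ 0.4965 -0.1009  0.1445] rpy [ 179.63   -0.24 -135.35] F [ 0.1 -0.9  0.4] open 0.026 j [ 10.6   9.1 -26.4  -0.2 -54.8 -55.8]
shift [ 9.94 -5.96  9.46] rows>= 3.6 then turn [ 0.4 -0.2  0.1]
top 18 scale 3.333
```

View pics/top18.png

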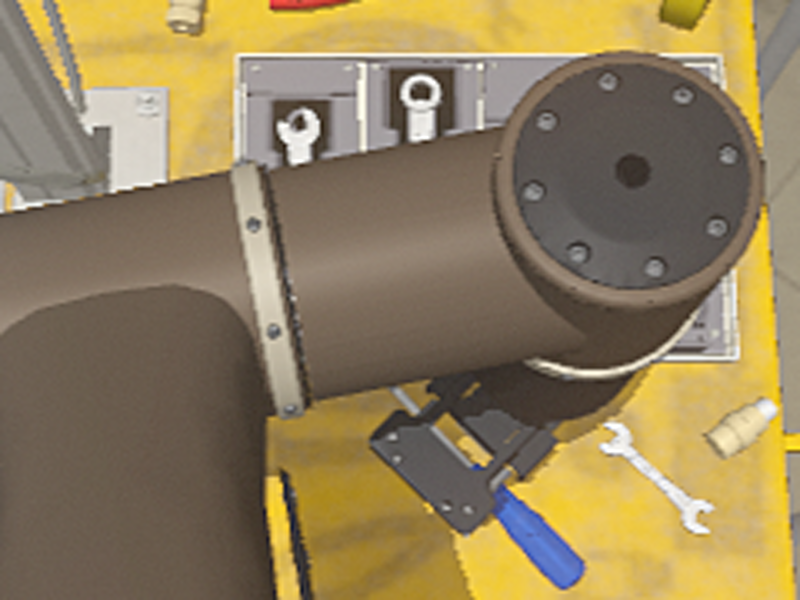

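>>> {"op": "step_arm", "data": {
  "plan": "2.6 2.48 -1.49 2.37 0 0 0;2.6 2.48 -1.49 2.37 0 0 0;2.6 2.48 -1.49 2.37 0 0 0;2.6 2.48 -1.49 2.37 0 0 0;2.6 0 0 0 0 0 0;2.6 0 0 0 0 0 0"
}}

```text
clock: 22.8
tool_pos: [0.4649, -0.214, 0.0483]
orientation: [179.5, -0.4, -136.0]
force: [0.1, 0.3, 1.0]
opening: 0.0262
```

```bash
python3 go.py .467 -.213 .0015 -135.5 0; python3 look.py 19 side 180 110 330 240 top 140 90 380 270
```

```text
t 22.8 p [ 0.4649 -0.214   0.0483] rpy [ 179.48   -0.4  -136.01] F [0.1 0.3 1. ] open 0.0262 j [ -2.8  16.7 -32.   -0.1 -41.9 -43.2]
shift [-0.25 -0.12  4.68] rows>= 1.1 then turn [ 0.5 -0.4 -0.5]
side 19 scale 4.615
top 19 scale 3.333
```

View pics/side19.png

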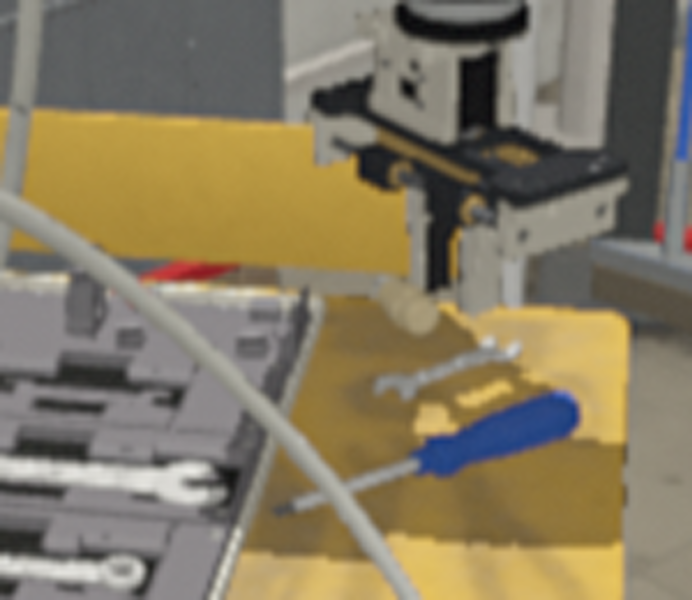

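View pics/top19.png

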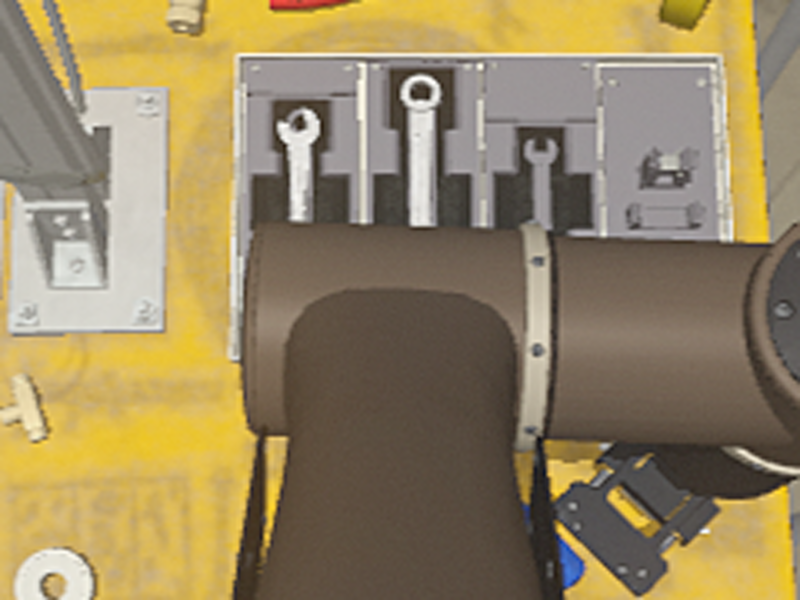

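>>> {"op": "step_arm", "data": {
  "plan": "2.6 -0.25 -0.1 1.3 0.5 -0.4 -0.5;2.6 0 0 1.5 0 0 0;2.6 0 0 1 0 0 0;2.6 0 0 0.4 0 0 0;2.6 0 0 0 0 0 0;2.6 0 0 0 0 0 0"
}}

```text
clock: 23.4
tool_pos: [0.4696, -0.2115, 0.0082]
orientation: [-179.9, 0.1, -135.1]
force: [-1.1, -1.3, 0.3]
opening: 0.026
```

```bash
python3 go.py .467 -.213 .0015 -135.5 0; python3 look.py 20 side 220 140 330 240
```

```text
t 23.4 p [ 0.4696 -0.2115  0.0082] rpy [-1.7986e+02  1.3000e-01 -1.3512e+02] F [-1.1 -1.3  0.3] open 0.026 j [ -2.4  20.2 -34.3  -0.  -35.3 -42.7]
shift [0.29 0.08 0.67] rows>= 0.2 then turn [-0.1  0.1  0.4]
side 20 scale 6.0
```

View pics/side20.png

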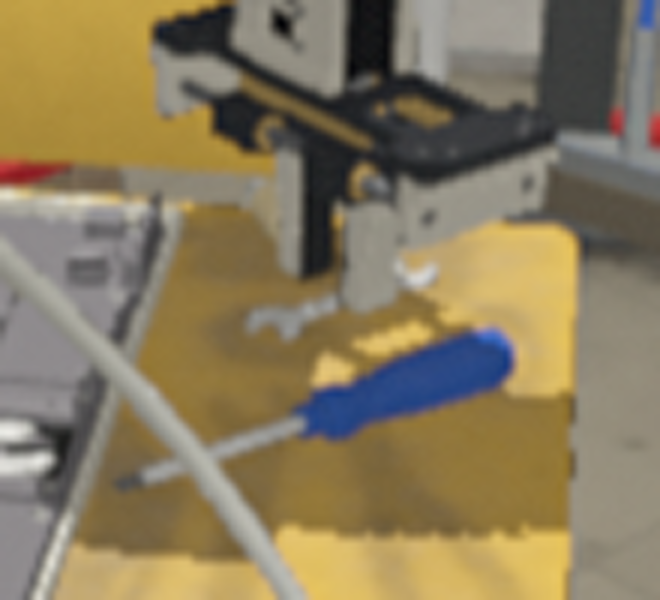

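>>> {"op": "step_arm", "data": {
  "plan": "2.6 0.29 0.08 0.35 0 0 0;2.6 0 0 0.3 0 0 0;2.6 0 0 0 0 0 0;0.5 0 0 0 0 0 0;0.5 0 0 0 0 0 0;0.5 0 0 0 0 0 0;0.5 0 0 0 0 0 0;0.5 0 0 0 0 0 0"
}}

```text
clock: 24.12
tool_pos: [0.4665, -0.2133, 0.0013]
orientation: [-179.9, 0.1, -135.1]
force: [0.4, 0.5, 0.0]
opening: 0.0105
```

>>> {"op": "step_arm", "data": {
  "plan": "0.5 0 0 -1 0 0 0;0.5 0 0 -2 0 0 0;0.5 0 0 -3 0 0 0;0.5 0 0 -3 0 0 0;0.5 0 0 -1 0 0 6.5;0.5 0 0 0 0 0 6.5;0.5 0 0 0 0 0 6.5;0.5 0 0 0 0 0 6.5;0.5 0 0 0 0 0 6.5;0.5 0 0 0 0 0 6.5;0.5 0 0 0 0 0 6.6;0.5 0 0 0 0 0 0"
}}

```text
clock: 25.12
tool_pos: [0.4661, -0.2133, 0.1019]
orientation: [180.0, 0.2, 179.0]
force: [0.5, 0.2, 0.2]
opening: 0.0106
```

```bash
python3 go.py .671 -.138 .09 -180.8 0
```

```text
t 25.12 p [ 0.4661 -0.2133  0.1019] rpy [179.99   0.19 178.95] F [0.5 0.2 0.2] open 0.0106 j [ -2.6  12.2 -29.3  -0.  -48.4 -88.4]
shift [-20.34   7.9    1.26] rows>= 5.2 then turn [ 0.   0.2 -0.2]
```

>>> {"op": "step_arm", "data": {
  "plan": "0.5 -3.39 1.32 0.2 0 0 0;0.5 -3.39 1.32 0.2 0 0 0;0.5 -3.39 1.32 0.2 0 0 0;0.5 -3.39 1.32 0.2 0 0 0;0.5 -3.39 1.32 0.2 0 0 0;0.5 -3.39 1.32 0.2 0 0 0;0.5 0 0 0 0 0 0;0.5 0 0 0 0 0 0"
}}

```text
clock: 25.78
tool_pos: [0.6717, -0.1358, 0.0889]
orientation: [-180.0, 0.1, 179.5]
force: [-1.4, -0.5, 0.9]
opening: 0.0105
```

```bash
python3 go.py .671 -.138 .05 -180.8 0; python3 look.py 21 side 100 0 330 240 top 180 60 380 210
```

```text
t 25.78 p [ 0.6717 -0.1358  0.0889] rpy [-1.8000e+02  1.0000e-01  1.7955e+02] F [-1.4 -0.5  0.9] open 0.0105 j [  4.8  27.4  -7.5   0.  -54.9 -95.3]
shift [ 0.07 -0.22  3.89] rows>= 0.9 then turn [-0.   0.1  0.3]
side 21 scale 2.5
top 21 scale 4.0
```

View pics/side21.png

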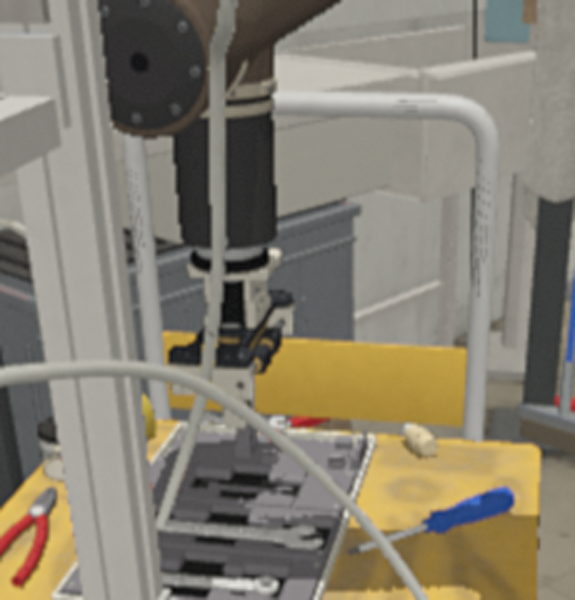

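View pics/top21.png

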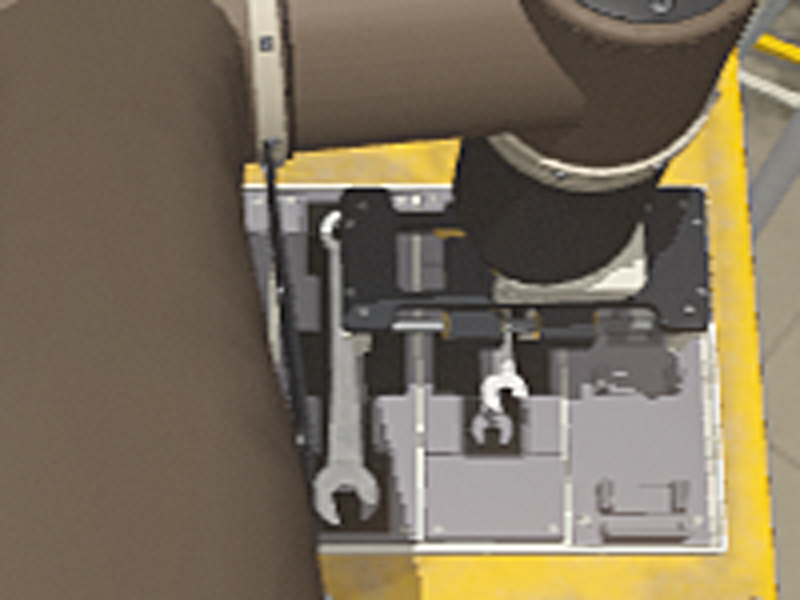

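Run:
```python
from h import *
import cv2
im=cv2.imread("pics/top21_raw.png")[135:180,285:330];cv2.imwrite("pics/z21.png",cv2.resize(im,None,fx=12,fy=12,interpolation=cv2.INTER_CUBIC))
print(back("top",crop([(503,390),(490,410),(522,398),(506,350)],(180,60),4.),.091).round(4))
```

```text
[[ 0.6304 -0.1347  0.091 ]
 [ 0.6185 -0.1268  0.091 ]
 [ 0.6254 -0.1454  0.091 ]
 [ 0.6543 -0.1374  0.091 ]]
```

View pics/z21.png

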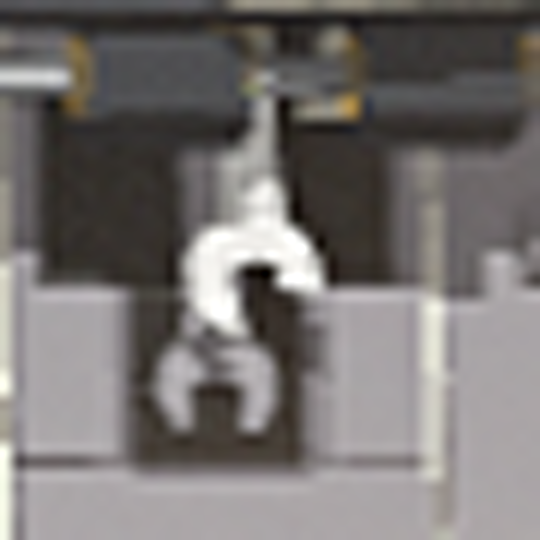

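>>> {"op": "step_arm", "data": {
  "plan": "0.5 0.05 -0.2 1.5 0 0 0.3;0.5 0 0 2.4 0 0 0;0.5 0 0 1.5 0 0 0;0.5 0 0 0.5 0 0 0;0.5 0 0 0.5 0 0 0;0.5 0 0 0 0 0 0;0.5 0 0 0 0 0 0"
}}

```text
clock: 26.47
tool_pos: [0.6706, -0.1389, 0.0269]
orientation: [180.0, 0.2, 179.0]
force: [-0.3, 0.5, 0.1]
opening: 0.0106
```

```bash
python3 go.py .671 -.138 .0085 -180.8 0; python3 look.py 22 side 130 100 280 220 top 180 60 380 210
```

```text
t 26.47 p [ 0.6706 -0.1389  0.0269] rpy [180.     0.23 178.98] F [-0.3  0.5  0.1] open 0.0106 j [  4.6  31.1 -10.8   0.  -47.9 -95.6]
shift [-0.03  0.1   1.84] rows>= 0.4 then turn [ 0.   0.2 -0.2]
side 22 scale 5.0
top 22 scale 4.0
```

View pics/top22.png

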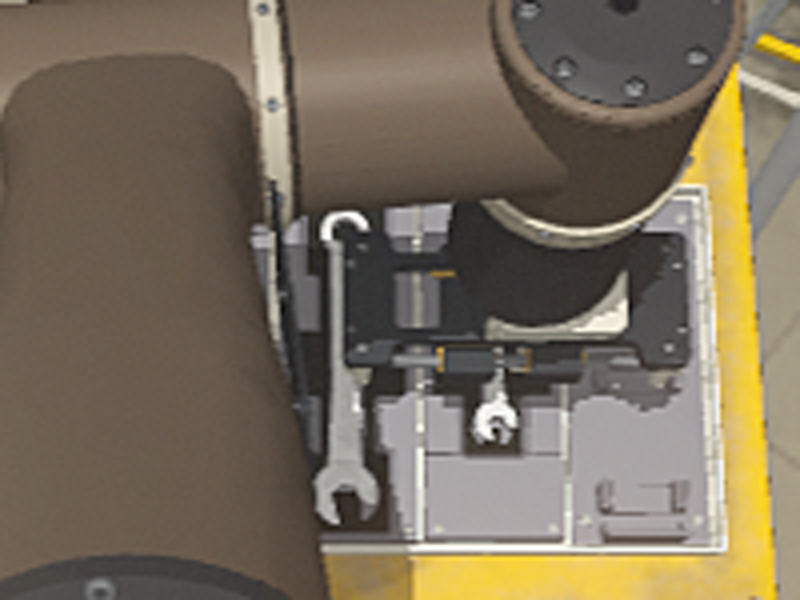

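View pics/side22.png

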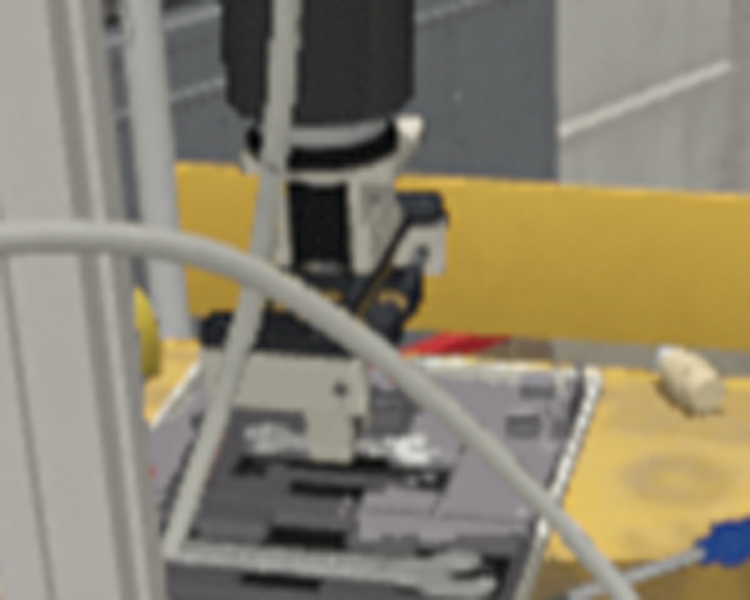

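Aligned over the recess. Lower the rest and release.

>>> {"op": "step_arm", "data": {
  "plan": "0.5 0 0.08 0.8 0 0 0;0.5 0 0 0.5 0 0 0;0.5 0 0 0.3 0 0 0;0.5 0 0 0.2 0 0 0;0.5 0 0 0 0 0 0;0.5 0 0 0 0 0 0"
}}

```text
clock: 27.07
tool_pos: [0.67, -0.1379, 0.0083]
orientation: [-180.0, 0.1, 179.0]
force: [-2.5, 2.0, 6.7]
opening: 0.0109
```

```bash
python3 go.py .671 -.138 .0085 -180.8 0
```

```text
t 27.07 p [ 0.67   -0.1379  0.0083] rpy [-1.8000e+02  1.2000e-01  1.7898e+02] F [-2.5  2.   6.7] open 0.0109 j [  4.7  32.3 -11.6   0.  -46.  -95.7]
shift [-0.1  -0.01 -0.02] rows>= 0.0 then turn [-0.   0.1 -0.2]
```

>>> {"op": "step_arm", "data": {
  "plan": "2 0 0 0 0 0 0;2 0 0 0 0 0 0;2 0 0 0 0 0 0;2 0 0 0 0 0 0;2 0 0 -0.5 0 0 0;2 0 0 -1.5 0 0 0;2 0 0 -3 0 0 0;2 0 0 -3 0 0 0;2 0 0 -3 0 0 0;2 3.5 0 -1 0 0 0;2 3.5 0 0 0 0 0;2 3.5 0 0 0 0 0"
}}

```text
clock: 28.07
tool_pos: [0.5644, -0.136, 0.1285]
orientation: [180.0, 0.3, 179.0]
force: [-0.4, 0.8, 0.2]
opening: 0.0199
```

```bash
python3 go.py .433 -.115 .15 -180.8 0
```

```text
t 28.07 p [ 0.5644 -0.136   0.1285] rpy [179.98   0.28 178.95] F [-0.4  0.8  0.2] open 0.0199 j [  5.8  16.3 -19.3   0.  -54.1 -96.8]
shift [13.17  1.86 -2.21] rows>= 3.2 then turn [ 0.   0.3 -0.2]
```

>>> {"op": "step_arm", "data": {
  "plan": "6 3.3 0.46 -1 0 0 0;6 3.3 0.46 -1 0 0 0;6 3.3 0.46 -1 0 0 0;6 3.3 0.46 0 0 0 0;6 0 0 0 0 0 -6;6 0 0 0 0 0 -6;6 0 0 0 0 0 -6;6 0 0 0 0 0 -6;6 0 0 0 0 0 -6;6 0 0 0 0 0 -6;6 0 0 0 0 0 -6.6;6 0 0 0 0 0 0"
}}

```text
clock: 29.07
tool_pos: [0.4334, -0.1152, 0.1575]
orientation: [-179.9, 0.2, -138.1]
force: [1.1, 0.4, 0.8]
opening: 0.0599
```

```bash
python3 go.py .433 -.115 .06 -138 0; python3 look.py 23 side 110 100 340 270 top 180 90 380 240
```

```text
t 29.07 p [ 0.4334 -0.1152  0.1575] rpy [-1.7987e+02  1.6000e-01 -1.3814e+02] F [1.1 0.4 0.8] open 0.0599 j [ 10.5   2.2 -32.6   0.  -55.  -58.6]
shift [0.04 0.07 9.75] rows>= 2.3 then turn [-0.1  0.2 -0.1]
side 23 scale 3.478
top 23 scale 4.0
```

View pics/top23.png

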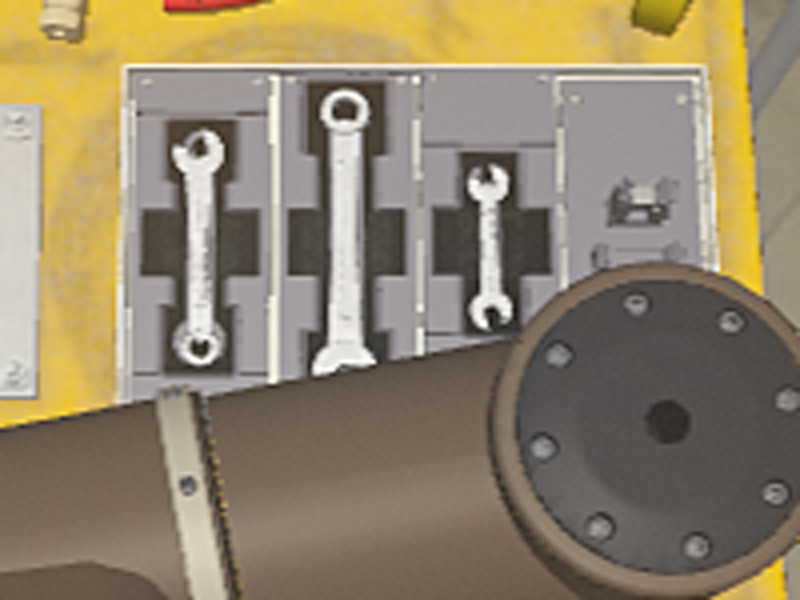

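View pics/side23.png

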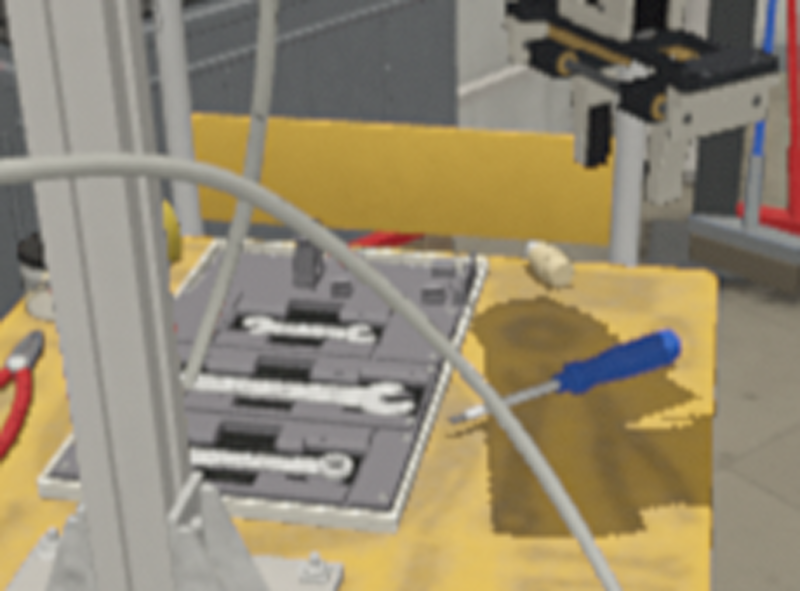

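Run:
```python
from h import *
im=cv2.imread("pics/top0_raw.png")[195:272,250:320];cv2.imwrite("pics/sd.png",cv2.resize(im,None,fx=7.8,fy=7.8,interpolation=cv2.INTER_CUBIC))
```

```text
(no output)
```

View pics/sd.png

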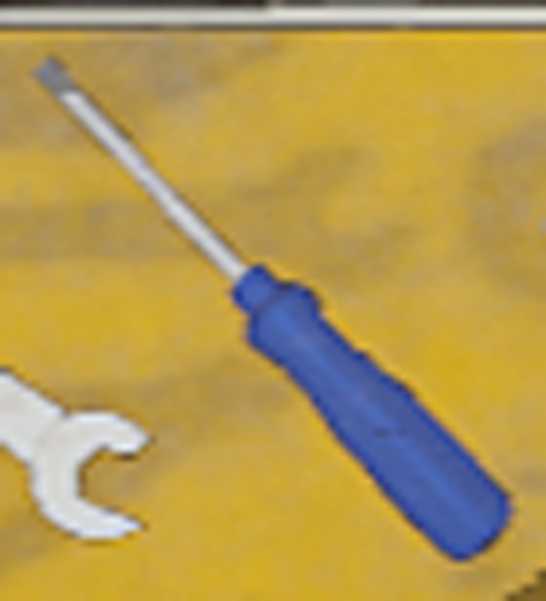

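Run:
```python
from h import *
P=back("top",crop([(40,66),(240,277),(290,318),(490,538),(378,415)],(250,195),7.8),.014)[:,:2];print(P.round(4))
tip,b0,col,butt,_=P;d=(tip-butt);print(np.linalg.norm(d),np.degrees(np.arctan2(d[1],d[0])));u=d/np.linalg.norm(d)
for p,o in((tip,.138),(b0,.045),(butt,-.053)):print((p-u*o).round(4))
# side tip & butt
q=crop([(115,198),(400,105)],(215,175),4.4);print(back("side",q,.014).round(4))
```

```text
[[ 0.5399 -0.0178]
 [ 0.4736 -0.0778]
 [ 0.4608 -0.0926]
 [ 0.3938 -0.1506]
 [ 0.431  -0.1183]]
0.19751152572068073 42.272119135009625
[ 0.4378 -0.1106]
[ 0.4403 -0.108 ]
[ 0.433 -0.115]
[[ 0.5366 -0.0204  0.014 ]
 [ 0.3874 -0.1468  0.014 ]]
```

```bash
python3 go.py .4345 -.1130 .006 -137.8 0
```

```text
t 29.17 p [ 0.4333 -0.1152  0.1574] rpy [-1.7988e+02  1.5000e-01 -1.3867e+02] F [ 0.2  0.3 -1.1] open 0.06 j [ 10.5   2.2 -32.6   0.  -55.  -59.1]
shift [-0.2   0.12 15.14] rows>= 3.6 then turn [-0.1  0.1 -0.9]
```

>>> {"op": "step_arm", "data": {
  "plan": "6 -0.2 0.12 3 0 0 -0.9;6 0 0 3.5 0 0 0;6 0 0 3.5 0 0 0;6 0 0 2.5 0 0 0;6 0 0 1.5 0 0 0;6 0 0 0 0 0 0;6 0 0 0 0 0 0"
}}

```text
clock: 29.75
tool_pos: [0.4341, -0.1131, 0.0168]
orientation: [-179.9, 0.0, -137.7]
force: [-0.2, -1.4, 0.6]
opening: 0.06
```

```bash
python3 go.py .4345 -.1130 .006 -137.8 0; python3 look.py 24 side 220 140 330 240
```

```text
t 29.75 p [ 0.4341 -0.1131  0.0168] rpy [-1.7995e+02  2.0000e-02 -1.3767e+02] F [-0.2 -1.4  0.6] open 0.06 j [ 10.7  14.4 -42.2   0.1 -33.4 -58.5]
shift [-0.04 -0.02  1.08] rows>= 0.3 then turn [-0.1  0.   0.1]
side 24 scale 6.0
```

View pics/side24.png

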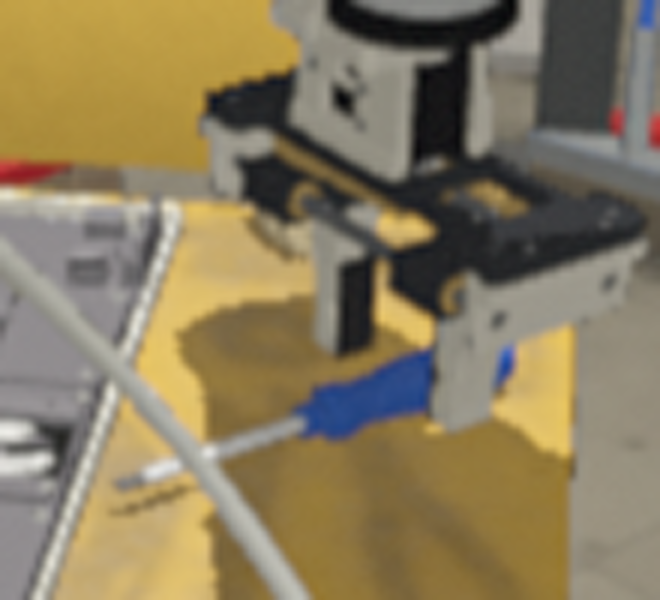

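>>> {"op": "step_arm", "data": {
  "plan": "6 0 0 0.7 0 0 0;6 0 0 0.4 0 0 0;6 0 0 0 0 0 0;1 0 0 0 0 0 0;1 0 0 0 0 0 0;1 0 0 0 0 0 0;1 0 0 0 0 0 0;1 0 0 0 0 0 0;1 0 0 0 0 0 0"
}}

```text
clock: 30.55
tool_pos: [0.4345, -0.113, 0.0062]
orientation: [-179.9, 0.1, -137.5]
force: [-0.1, 0.9, 0.9]
opening: 0.028
```

```bash
python3 go.py .4345 -.1130 .106 -137.8 0; python3 look.py 25 side 220 140 330 240
```

```text
t 30.55 p [ 0.4345 -0.113   0.0062] rpy [-1.7988e+02  1.4000e-01 -1.3755e+02] F [-0.1  0.9  0.9] open 0.028 j [ 10.7  15.5 -42.8   0.1 -31.5 -58.3]
shift [-0.02 -0.02 -9.98] rows>= 2.4 then turn [-0.1  0.1  0.3]
side 25 scale 6.0
```

View pics/side25.png

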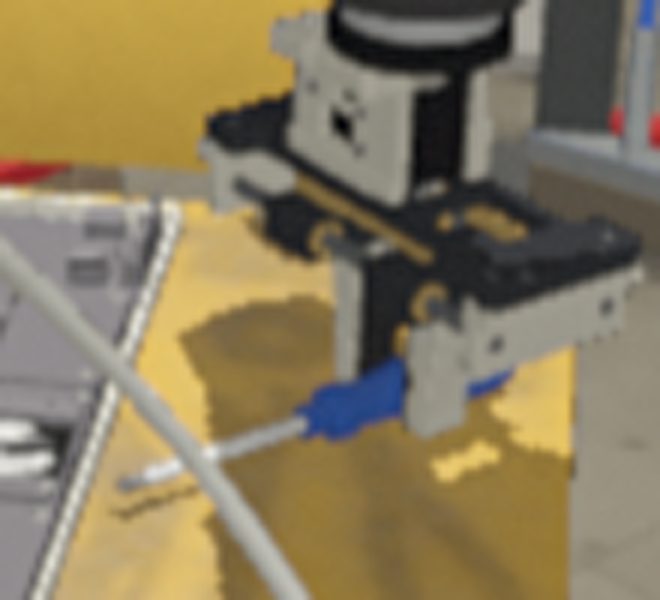

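>>> {"op": "step_arm", "data": {
  "plan": "1 0 0 -1 0 0 0;1 0 0 -2.5 0 0 0;1 0 0 -3.5 0 0 0;1 0 0 -3.5 0 0 0;1 0 0 -1.5 0 0 6.2;1 0 0 0 0 0 6.2;1 0 0 0 0 0 6.2;1 0 0 0 0 0 6.2;1 0 0 0 0 0 6.2;1 0 0 0 0 0 6.2;1 0 0 0 0 0 6;1 0 0 0 0 0 0"
}}

```text
clock: 31.6
tool_pos: [0.4338, -0.113, 0.126]
orientation: [180.0, 0.1, 179.0]
force: [-0.3, 0.6, 0.0]
opening: 0.0283
```

```bash
python3 go.py .625 -.227 .12 -180.8 0; python3 look.py 26 side 200 80 330 200
```

```text
t 31.6 p [ 0.4338 -0.113   0.126 ] rpy [1.7999e+02 1.5000e-01 1.7898e+02] F [-0.3  0.6  0. ] open 0.0283 j [  10.7    4.4  -35.1    0.   -50.4 -101.8]
shift [-19.32 -11.06   0.64] rows>= 5.3 then turn [ 0.   0.1 -0.2]
side 26 scale 5.0
```

View pics/side26.png

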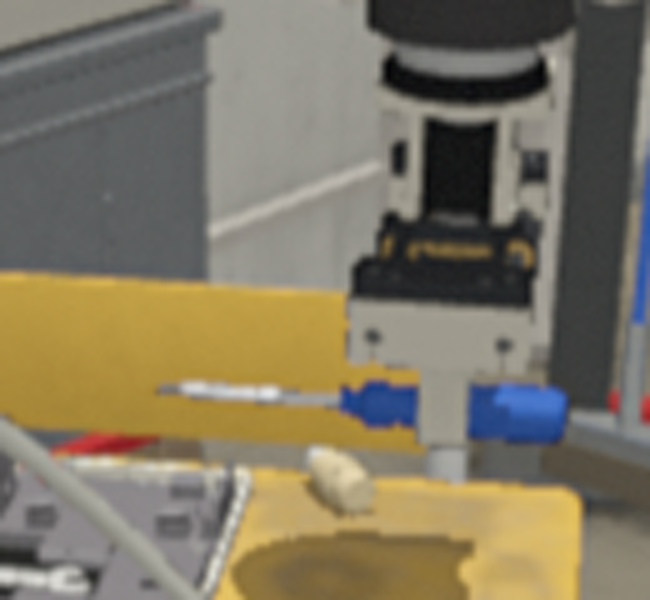

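Run:
```python
from h import *
T=C["side"]["camera_from_world"];R=T[:3,:3];o=-R.T@T[:3,3]
uv=crop([(158,388),(340,400),(567,415),(420,410),(468,410)],(200,80),5.)
d=np.c_[uv,np.ones(len(uv))]@np.linalg.inv(C["side"]["K"]).T*[1,-1,-1]@R
P=o+d*((-.113-o[1])/d[:,1])[:,None];print(P.round(4))
```

```text
[[ 0.5747 -0.113   0.1326]
 [ 0.4854 -0.113   0.1323]
 [ 0.3769 -0.113   0.1318]
 [ 0.4467 -0.113   0.1296]
 [ 0.4238 -0.113   0.1312]]
```

>>> {"op": "step_arm", "data": {
  "plan": "1 -3.22 -1.84 0.1 0 0 0;1 -3.22 -1.84 0.1 0 0 0;1 -3.22 -1.84 0.1 0 0 0;1 -3.22 -1.84 0.1 0 0 0;1 -3.22 -1.84 0.1 0 0 0;1 -3.22 -1.84 0.1 0 0 0;1 0 0 0 0 0 0;1 0 0 2 0 0 0;1 0 0 0 0 0 0;1 0 0 0 0 0 0"
}}

```text
clock: 32.48
tool_pos: [0.6246, -0.2258, 0.0992]
orientation: [180.0, -0.0, 179.4]
force: [-0.1, 0.3, -1.0]
opening: 0.0283
```

```bash
python3 go.py .625 -.227 .08 -180.8 0; python3 look.py 27 side 150 80 300 220 top 240 70 380 210
```

```text
t 32.48 p [ 0.6246 -0.2258  0.0992] rpy [ 1.7997e+02 -4.0000e-02  1.7938e+02] F [-0.1  0.3 -1. ] open 0.0283 j [ -3.1  25.2  -9.7  -0.  -55.1 -87.5]
shift [-0.04 -0.12  1.92] rows>= 0.5 then turn [ 0.  -0.   0.2]
side 27 scale 4.286
top 27 scale 4.286
```

View pics/side27.png

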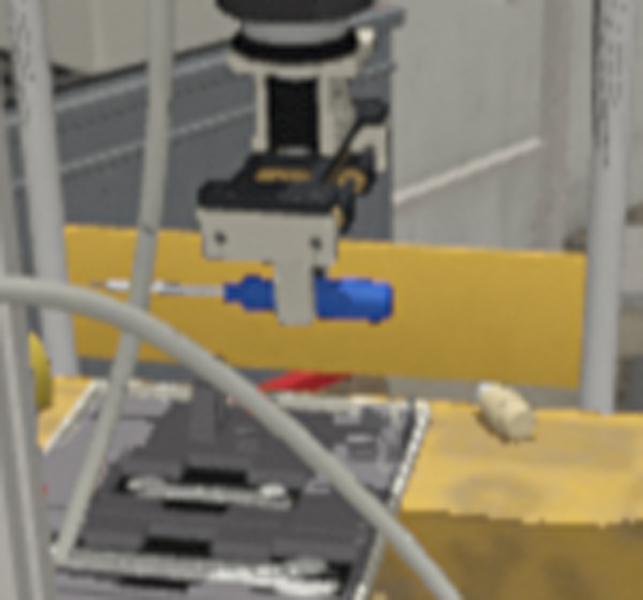

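View pics/top27.png

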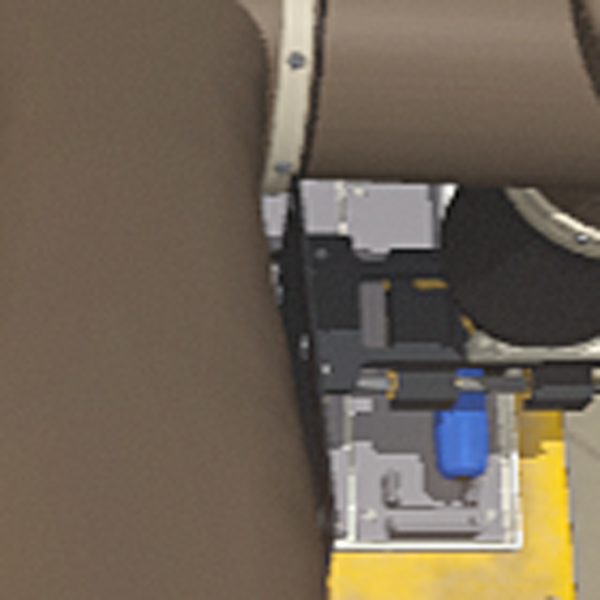

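>>> {"op": "step_arm", "data": {
  "plan": "1 0 -0.1 1.5 0 0 0.2;1 0 0 1.5 0 0 0;1 0 0 1.3 0 0 0;1 0 0 0 0 0 0;1 0 0 0 0 0 0"
}}

```text
clock: 33.0
tool_pos: [0.626, -0.2267, 0.0584]
orientation: [-180.0, 0.2, 179.1]
force: [0.6, -0.6, 0.6]
opening: 0.0283
```

```bash
python3 go.py .625 -.227 .0145 -180.8 0; python3 look.py 28 side 150 110 270 210 top 310 120 370 205
```

```text
t 33.0 p [ 0.626  -0.2267  0.0584] rpy [-1.7999e+02  1.7000e-01  1.7913e+02] F [ 0.6 -0.6  0.6] open 0.0283 j [ -3.2  27.6 -11.9  -0.  -50.3 -87.7]
shift [ 0.11 -0.03  4.39] rows>= 1.1 then turn [-0.   0.2 -0.1]
side 28 scale 6.0
top 28 scale 7.059
```

View pics/side28.png

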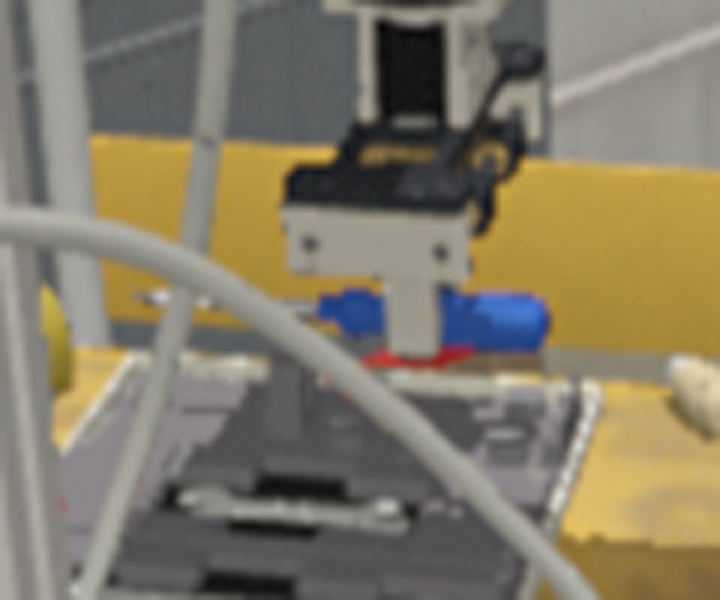

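View pics/top28.png

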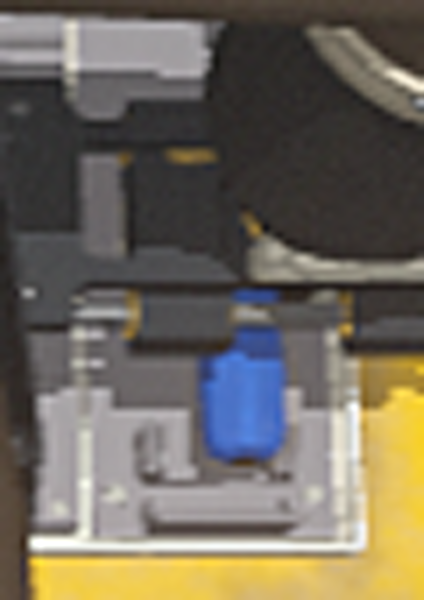

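Run:
```python
from h import *
f=lambda p:crop(p,(310,120),7.059)
print("handle at z.066",back("top",f([(203,410),(287,410),(245,410),(245,462)]),.066).round(4))
print("stop z .031",back("top",f([(145,497),(302,497)]),.031).round(4), "arm L out/in z .03",back("top",f([(133,440),(165,440)]),.03).round(4))
print("tray edges z.016",back("top",f([(84,530),(340,530),(368,545)]),.016).round(4))
```

```text
handle at z.066 [[ 0.5871 -0.2126  0.066 ]
 [ 0.5868 -0.2403  0.066 ]
 [ 0.587  -0.2264  0.066 ]
 [ 0.5694 -0.2254  0.066 ]]
stop z .031 [[ 0.5659 -0.1982  0.031 ]
 [ 0.5652 -0.2514  0.031 ]] arm L out/in z .03 [[ 0.586  -0.1954  0.03  ]
 [ 0.5859 -0.2062  0.03  ]]
tray edges z.016 [[ 0.558  -0.1794  0.016 ]
 [ 0.5568 -0.2671  0.016 ]
 [ 0.5514 -0.2764  0.016 ]]
```

Run:
```python
from h import *
f=lambda p:crop(p,(310,120),7.059)
for z in(.055,.066,.075):print(z,back("top",f((245,462)),z).round(4))
print("stop",back("top",f([(200,485),(200,505)]),.031).round(4),back("top",f((200,530)),.008).round(4))
im=cv2.imread("pics/top28_raw.png")[172:202,320:365];cv2.imwrite("pics/z28.png",cv2.resize(im,None,fx=16,fy=16,interpolation=cv2.INTER_CUBIC))
im=cv2.imread("pics/top0_raw.png")[172:202,320:365];cv2.imwrite("pics/z0c.png",cv2.resize(im,None,fx=16,fy=16,interpolation=cv2.INTER_CUBIC))
```

```text
0.055 [[ 0.572  -0.2277  0.055 ]]
0.066 [[ 0.5694 -0.2254  0.066 ]]
0.075 [[ 0.5672 -0.2235  0.075 ]]
stop [[ 0.5698 -0.2171  0.031 ]
 [ 0.5629 -0.2167  0.031 ]] [[ 0.5592 -0.2207  0.008 ]]
```

View pics/z28.png

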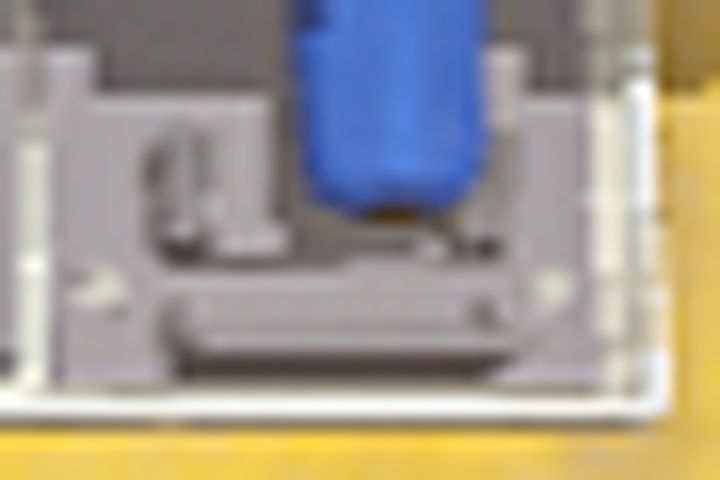

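View pics/z0c.png

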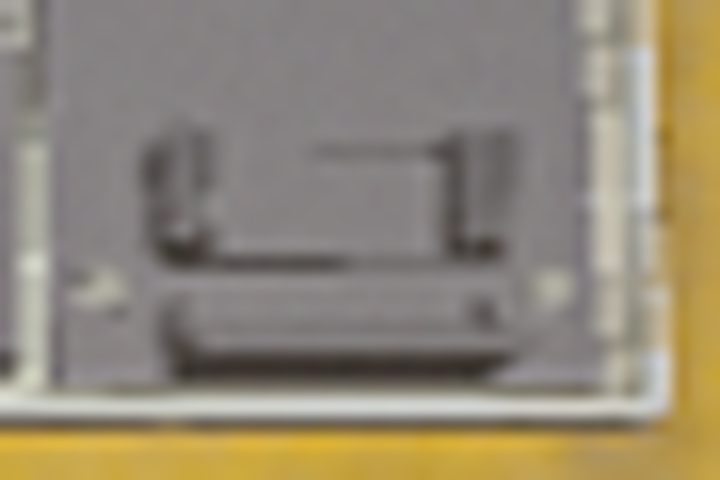

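Run:
```python
from h import *
f=lambda p:crop(p,(320,172),16.)
print("screws",back("top",f([(100,287),(550,287)]),.008).round(4).tolist(),back("top",f([(100,287),(550,287)]),.016).round(4).tolist())
print("saddle inner bottoms",back("top",f([(205,245),(455,245)]),.008).round(4).tolist(),"outer",back("top",f([(165,255),(505,255)]),.008).round(4).tolist())
print("saddle top far",back("top",f([(150,135),(210,130),(450,130),(520,130)]),.03).round(4).tolist())
print("floor line far",back("top",f([(380,150)]),.008).round(4).tolist(),"near",back("top",f([(300,262)]),.008).round(4).tolist())
# expected where handle edges should be: handle edges in z28 at row 150
print("handle",back("top",f([(303,150),(488,150)]),.066).round(4).tolist())
```

```text
screws [[0.5725, -0.1919, 0.008], [0.5716, -0.2605, 0.008]] [[0.5707, -0.1905, 0.016], [0.5698, -0.2587, 0.016]]
saddle inner bottoms [[0.5788, -0.2082, 0.008], [0.5783, -0.2464, 0.008]] outer [[0.5774, -0.202, 0.008], [0.5767, -0.254, 0.008]]
saddle top far [[0.5908, -0.1968, 0.03], [0.5915, -0.2058, 0.03], [0.591, -0.2419, 0.03], [0.5908, -0.2524, 0.03]]
floor line far [[0.5934, -0.2358, 0.008]] near [[0.576, -0.2226, 0.008]]
handle [[0.5794, -0.2125, 0.066], [0.579, -0.2393, 0.066]]
```

>>> {"op": "step_arm", "data": {
  "plan": "1 0.1 0 0.6 0 0 0;1 0 0 0.6 0 0 0;1 0 0 0.6 0 0 0;1 0 0 0.3 0 0 0;1 0 0 0 0 0 0;1 0 0 0 0 0 0"
}}

```text
clock: 33.6
tool_pos: [0.6249, -0.2269, 0.0363]
orientation: [180.0, 0.1, 179.1]
force: [-0.4, 0.1, -0.4]
opening: 0.0283
```

```bash
python3 go.py .625 -.2262 .0145 -180.8 0; python3 look.py 29 side 150 110 270 210 top 310 120 370 205
```

```text
t 33.6 p [ 0.6249 -0.2269  0.0363] rpy [1.8000e+02 1.2000e-01 1.7906e+02] F [-0.4  0.1 -0.4] open 0.0283 j [ -3.2  29.  -13.1  -0.  -47.8 -87.7]
shift [-0.    0.07  2.18] rows>= 0.5 then turn [ 0.   0.1 -0.1]
side 29 scale 6.0
top 29 scale 7.059
```

View pics/side29.png

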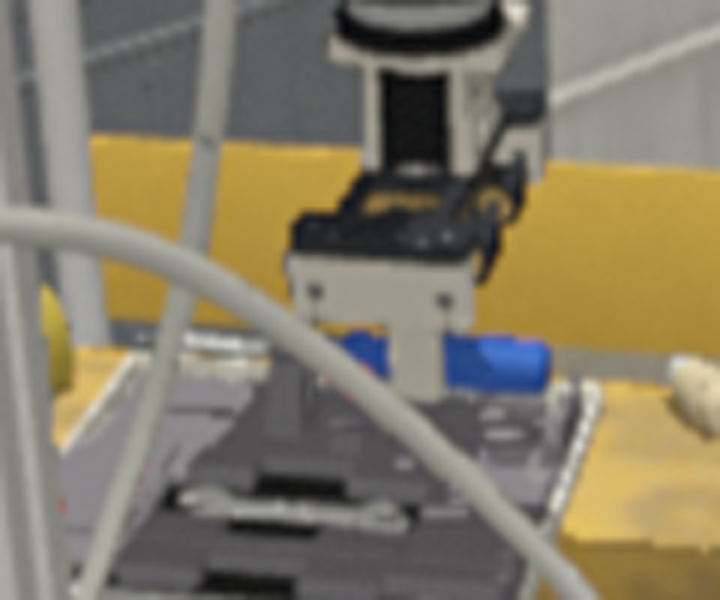

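View pics/top29.png

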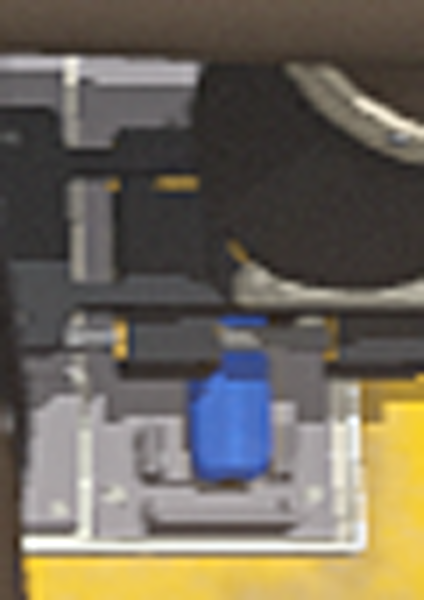

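Run:
```python
from h import *
f=lambda p:crop(p,(310,120),7.059)
print("handle",back("top",f([(189,430),(273,430)]),.044).round(4).tolist())
im=cv2.imread("pics/top29_raw.png")[172:202,320:365];cv2.imwrite("pics/z29.png",cv2.resize(im,None,fx=16,fy=16,interpolation=cv2.INTER_CUBIC))
# where handle edges would appear when home, y centre -0.226/-0.2275 x .58
for yc in(-.225,-.2265,-.228):print(yc,((proj("top",[[.58,yc+.0145,.0225],[.58,yc-.0145,.0225]])-[320,172]+.5)*16-.5).round(0).tolist())
```

```text
handle [[0.5858, -0.2119, 0.044], [0.5855, -0.2401, 0.044]]
-0.225 [[236.0, 215.0], [428.0, 213.0]]
-0.2265 [[246.0, 215.0], [438.0, 213.0]]
-0.228 [[256.0, 215.0], [448.0, 213.0]]
```

View pics/z29.png

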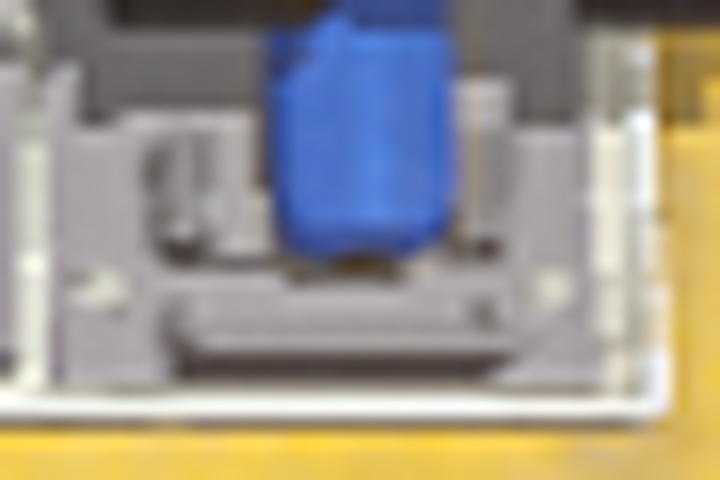

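>>> {"op": "step_arm", "data": {
  "plan": "1 0 0.1 0.3 0 0 0;1 0 0 0.3 0 0 0;1 0 0 0.3 0 0 0;1 0 0 0.2 0 0 0;1 0 0 0 0 0 0"
}}

```text
clock: 34.12
tool_pos: [0.6249, -0.2257, 0.025]
orientation: [180.0, 0.1, 179.1]
force: [-0.4, 1.1, -0.5]
opening: 0.0281
```

```bash
python3 go.py .625 -.2258 .0145 -180.8 0; python3 look.py 30 side 150 110 270 210 top 310 120 370 205
python3 - <<'E'
from h import *
im=cv2.imread("pics/top30_raw.png")[172:202,320:365];cv2.imwrite("pics/z30.png",cv2.resize(im,None,fx=16,fy=16,interpolation=cv2.INTER_CUBIC))
E
```

```text
t 34.12 p [ 0.6249 -0.2257  0.025 ] rpy [1.7998e+02 1.3000e-01 1.7906e+02] F [-0.4  1.1 -0.5] open 0.0281 j [ -3.1  29.7 -13.6  -0.  -46.5 -87.8]
shift [-0.01 -0.01  1.05] rows>= 0.3 then turn [ 0.   0.1 -0.1]
side 30 scale 6.0
top 30 scale 7.059
```

View pics/side30.png

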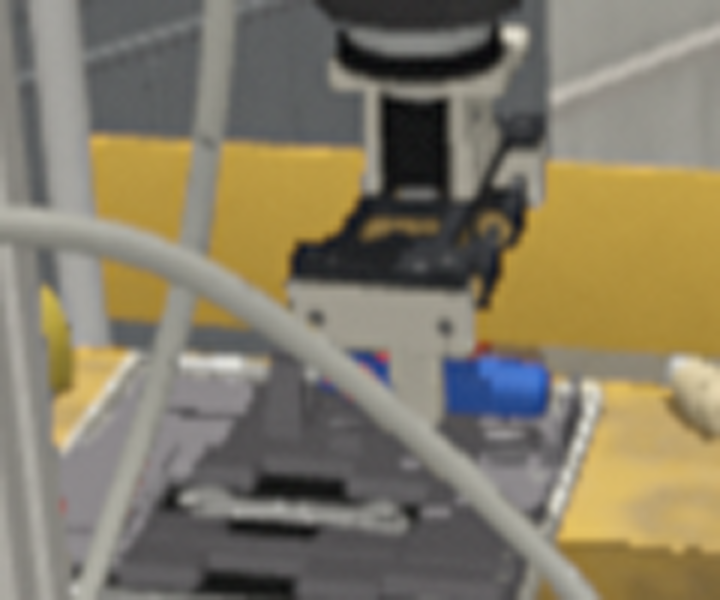

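View pics/z30.png

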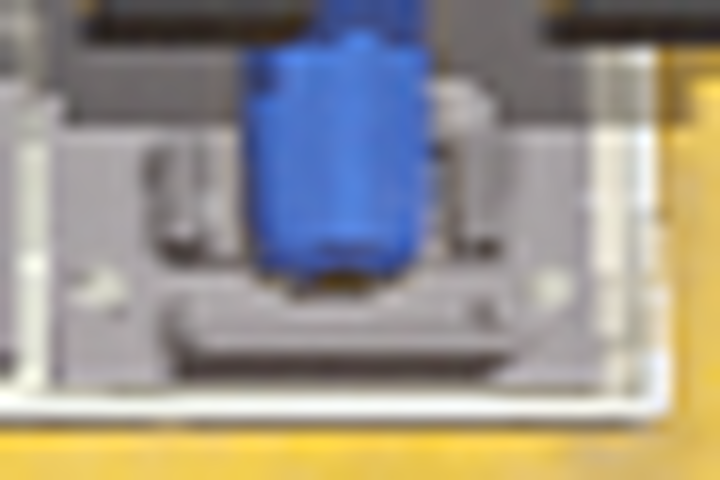

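Run:
```python
from h import *
for x in(.568,.565,.562,.559,.556):
  for z in(.031,.007):print(x,z,((proj("top",[x,-.225,z])-[320,172]+.5)*16-.5).round(0).tolist(),end=" ")
  print()
print(back("top",crop([(340,275),(340,270)],(320,172),16.),.033).round(4), back("top",crop([(340,275)],(320,172),16.),.025).round(4))
im=cv2.imread("pics/top0_raw.png")[182:202,325:355];im=cv2.convertScaleAbs(im,alpha=1.6,beta=-80);cv2.imwrite("pics/stop.png",cv2.resize(im,None,fx=24,fy=24,interpolation=cv2.INTER_CUBIC))
```

```text
0.568 0.031 [[348.0, 279.0]] 0.568 0.007 [[317.0, 314.0]] 
0.565 0.031 [[349.0, 299.0]] 0.565 0.007 [[319.0, 333.0]] 
0.562 0.031 [[350.0, 318.0]] 0.562 0.007 [[320.0, 353.0]] 
0.559 0.031 [[351.0, 338.0]] 0.559 0.007 [[321.0, 372.0]] 
0.556 0.031 [[352.0, 358.0]] 0.556 0.007 [[322.0, 391.0]] 
[[ 0.5682 -0.2235  0.033 ]
 [ 0.569  -0.2235  0.033 ]] [[ 0.57   -0.2251  0.025 ]]
```

View pics/stop.png

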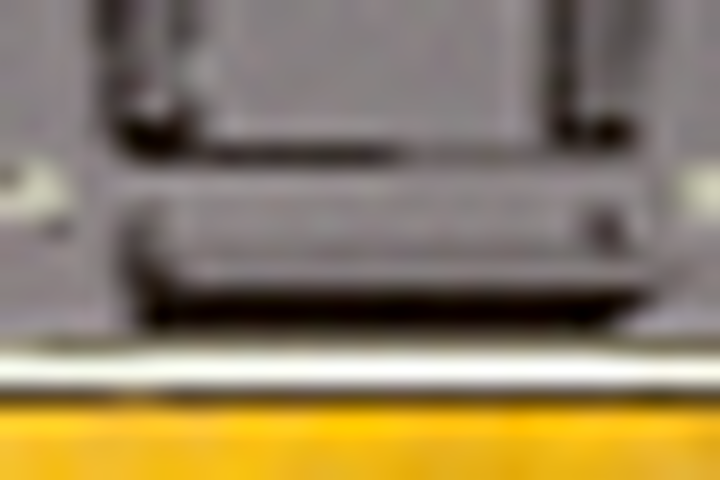

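>>> {"op": "step_arm", "data": {
  "plan": "1 -0.2 0 0 0 0 0;1 0 0 0.3 0 0 0;1 0 0 0.3 0 0 0;1 0 0 0.2 0 0 0;1 0 0 0 0 0 0"
}}

```text
clock: 34.63
tool_pos: [0.6266, -0.2259, 0.0168]
orientation: [180.0, 0.1, 179.0]
force: [0.3, -0.4, -1.1]
opening: 0.0281
```

```bash
python3 go.py .627 -.2258 .0145 -180.8 0; python3 look.py 31 side 150 110 270 210 top 310 120 370 205
python3 - <<'E'
from h import *
im=cv2.imread("pics/top31_raw.png")[172:202,320:365];cv2.imwrite("pics/z31.png",cv2.resize(im,None,fx=16,fy=16,interpolation=cv2.INTER_CUBIC))
E
```

```text
t 34.63 p [ 0.6266 -0.2259  0.0168] rpy [1.7999e+02 9.0000e-02 1.7905e+02] F [ 0.3 -0.4 -1.1] open 0.0281 j [ -3.1  30.4 -13.7  -0.  -45.8 -87.8]
shift [-0.04  0.01  0.23] rows>= 0.1 then turn [ 0.   0.1 -0.2]
side 31 scale 6.0
top 31 scale 7.059
```

View pics/z31.png

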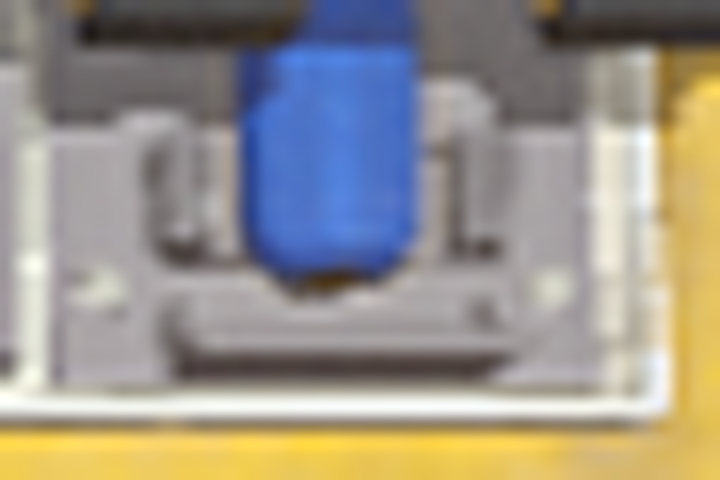

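>>> {"op": "step_arm", "data": {
  "plan": "1 0 0 0.15 0 0 0;1 0 0 0.1 0 0 0;1 0 0 0 0 0 0;1 0 0 0 0 0 0"
}}

```text
clock: 35.07
tool_pos: [0.6271, -0.2259, 0.0151]
orientation: [180.0, 0.2, 179.1]
force: [-0.1, 0.5, -0.1]
opening: 0.0281
```

>>> {"op": "step_arm", "data": {
  "plan": "1 0 0 0.1 0 0 0;1 0 0 0.05 0 0 0;1 0 0 0 0 0 0;1 0 0 0 0 0 0"
}}

```text
clock: 35.4
tool_pos: [0.6273, -0.226, 0.0143]
orientation: [-180.0, 0.2, 179.1]
force: [-1.3, 1.7, 5.6]
opening: 0.028
```

>>> {"op": "step_arm", "data": {
  "plan": "4 0 0 0 0 0 0;4 0 0 0 0 0 0;4 0 0 0 0 0 0;4 0 0 0 0 0 0;4 0 0 -0.5 0 0 0;4 0 0 -1.5 0 0 0;4 0 0 -3 0 0 0;4 0 0 -3 0 0 0;4 0 0 -3 0 0 0;4 3.5 0 0 0 0 0;4 3.5 0 0 0 0 0;4 3.5 0 0 0 0 0"
}}

```text
clock: 36.4
tool_pos: [0.5209, -0.2241, 0.1239]
orientation: [180.0, 0.2, 179.1]
force: [0.2, -0.7, 0.5]
opening: 0.0403
```

>>> {"op": "step_arm", "data": {
  "plan": "4 3.3 0 -2 0 0 0;4 3.3 0 -2 0 0 0;4 3.3 0 0 0 0 0;4 0 0 0 0 0 0"
}}

```text
clock: 36.73
tool_pos: [0.4179, -0.2222, 0.1645]
orientation: [179.9, 0.2, 179.0]
force: [-0.4, -0.6, -1.5]
opening: 0.0401
```

```bash
python3 go.py; python3 look.py 32 side 100 100 330 270 top 150 90 380 280
python3 - <<'E'
from h import *
im=cv2.imread("pics/top32_raw.png")[110:202,318:364];a=cv2.resize(im,None,fx=6.5,fy=6.5,interpolation=cv2.INTER_CUBIC)
im=cv2.imread("pics/side32_raw.png")[155:215,180:255];b=cv2.resize(im,None,fx=6.5,fy=6.5,interpolation=cv2.INTER_CUBIC)
c=np.zeros((598,a.shape[1]+b.shape[1],3),np.uint8);c[:a.shape[0],:a.shape[1]]=a;c[:b.shape[0],a.shape[1]:]=b;cv2.imwrite("pics/z32.png",c)
E
```

```text
t 36.73 p [ 0.4179 -0.2222  0.1645] rpy [179.93   0.25 178.97] F [-0.4 -0.6 -1.5] open 0.0401 j [ -4.2   4.3 -29.2  -0.1 -56.2 -86.8]
side 32 scale 3.478
top 32 scale 3.158
```

View pics/z32.png

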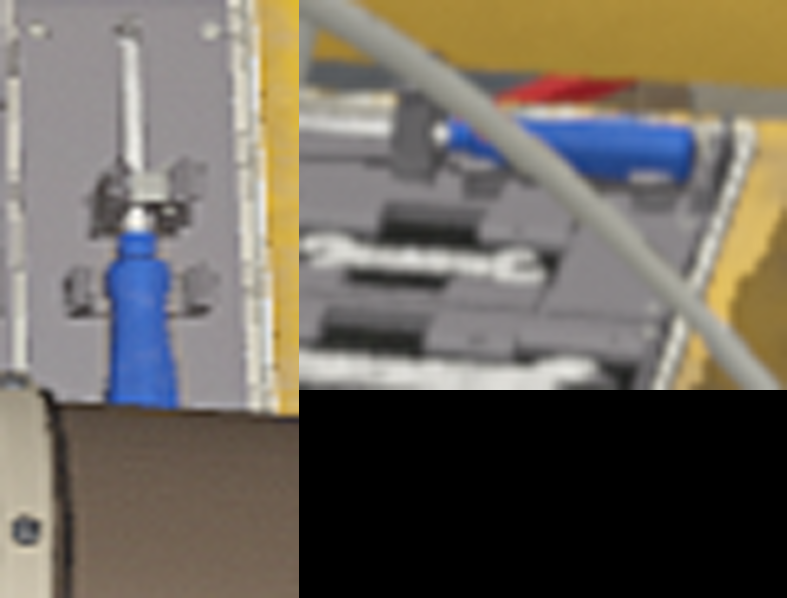

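View pics/top32.png

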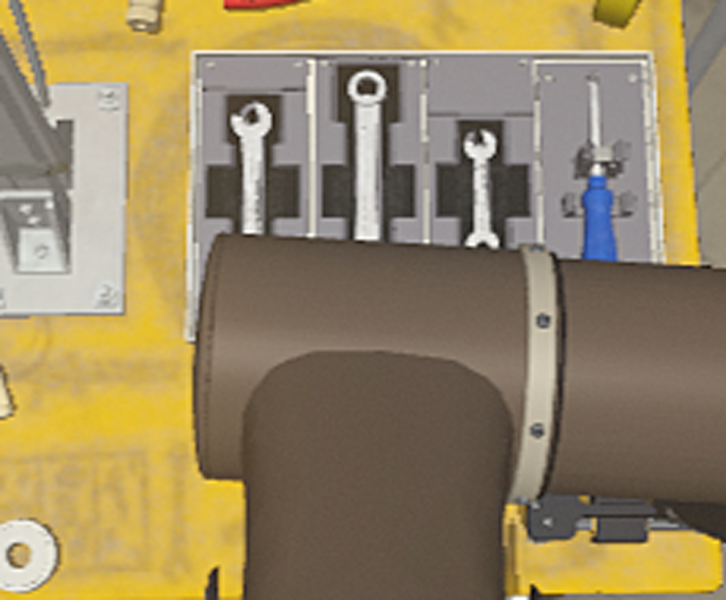

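```bash
python3 go.py .335 -.24 .2 179 0 .30 -.36 .2 179 0
```

```text
t 36.83 p [ 0.4222 -0.2226  0.1643] rpy [180.     0.31 179.04] F [ 0.3 -0.7 -0.3] open 0.04 j [ -4.1   4.6 -28.9  -0.  -56.2 -86.8]
shift [ 8.67 -1.88 -3.62] rows>= 2.3 then turn [0.  0.3 0. ]
shift [  3.29 -12.06  -0.  ] rows>= 3.0 then turn [0. 0. 0.]
```

>>> {"op": "step_arm", "data": {
  "plan": "4 3 0 -1.2 0 0 0;4 3 -0.9 -1.2 0 0 0;4 2.7 -1 -1.2 0 0 0;4 0.8 -3 0 0 0 0;4 0.8 -3 0 0 0 0;4 0.8 -3 0 0 0 0;4 0.8 -3 0 0 0 0;4 0 0 0 0 0 0"
}}

```text
clock: 37.5
tool_pos: [0.3011, -0.3635, 0.1983]
orientation: [-180.0, 0.1, 178.9]
force: [0.5, -0.9, -0.5]
opening: 0.0402
```

```bash
python3 go.py; python3 look.py 33 top 150 90 380 280 side 100 100 330 270
python3 - <<'E'
from h import *
im=cv2.imread("pics/top33_raw.png")[100:202,203:367];cv2.imwrite("pics/z33.png",cv2.resize(im,None,fx=4.8,fy=4.8,interpolation=cv2.INTER_CUBIC))
E
```

```text
t 37.5 p [ 0.3011 -0.3635  0.1983] rpy [-1.7998e+02  9.0000e-02  1.7891e+02] F [ 0.5 -0.9 -0.5] open 0.0402 j [-26.4   2.3 -26.5  -0.  -61.1 -64.7]
top 33 scale 3.158
side 33 scale 3.478
```

View pics/z33.png

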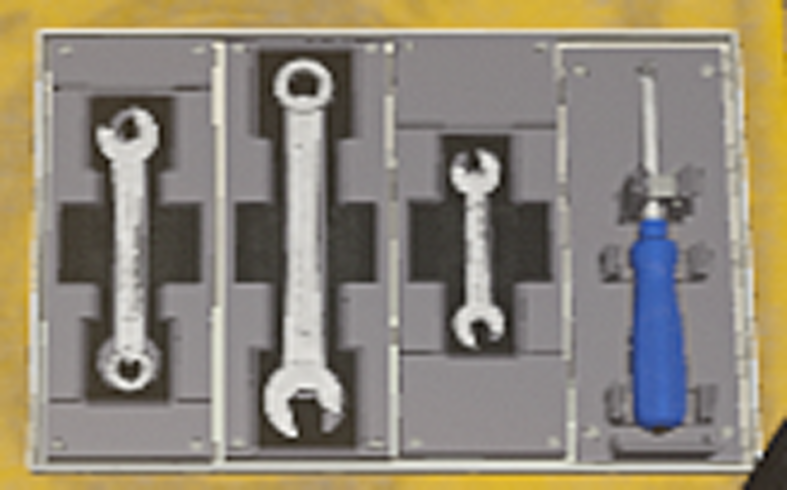

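View pics/side33.png

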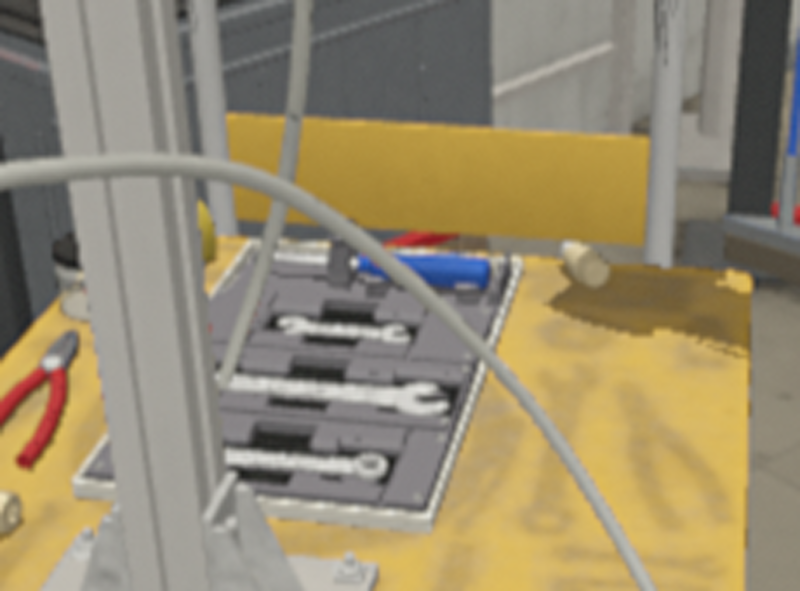

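View pics/top33.png

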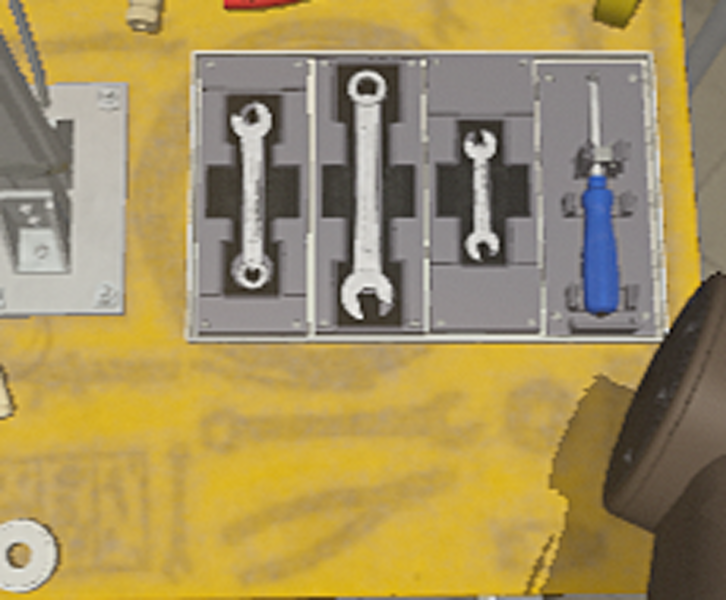

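```bash
python3 -c "
from plant import workorder;print(workorder.close_job())"
```

```text
the job is handed in; nothing more can be done
None
```

All three spanners are lying in the recesses that fit their length. The screwdriver is in its clip, with the handle in both saddles and the gate shut over the blade. I handed the job in at about 37.6 s of the 96 s allowed.

**Order:** I placed the long spanner first, then the middle and short ones, and the screwdriver last.

**Final check:** The last pictures from both cameras showed each spanner flat within its recess, though in the side view the column hid part of the long and middle ones. The gate patch showed at the same place above the blade as before the job. The tape roll and brass coupling were where they started, and the arm was clear of everything.

**What did not go to plan:**
- **Long spanner regrasp:** On the first approach its arm housing came very close to a hanging cable. The torque and force readings showed no clear contact. I put the spanner back on the table and picked it up again with the gripper leaned over.
- **Middle spanner grip:** I approached it turned about 8° to keep clear of a hose, and it stayed turned in the jaws. I corrected that before lowering it.
- **Screwdriver length:** The pictures gave about 197 mm against the stated 191 mm. I set it down about 2 mm forward of my clip estimate. It met 5.6 N at the expected height, which fits it being fully down. I could not measure the gate angle directly.

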